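Rehang the lift-off gate of a chip guard

TASK

The gate of the chip guard round the vice has been lifted off and stands in the wooden rack: it is the panel with the two knuckles. Hang it back on the guard's two pintles, fully down on both, then swing it shut against its stop and turn the latch fully across it; turn the latch aside first if it stands in the gate's way. Leave the other panel and everything else on the bench where they are.

Things in the scene. Friction and masses are not known exactly. Their poses are not given: they have to be found in the camera images.
- gate: lift-off gate in a rack slot: grey steel frame, aluminium sheet, 0.4 to 0.7 kg. Origin on its knuckles' axis at bottom-edge level; +x along the panel to the free end, y across its 10 mm thickness (faces alike), z up. Frame x 14 to 185, z 0 to 131 mm. Two knuckles (upright tubes, outer radius 12, bore radius 7.5, 24 long) at z 16 to 40 and 98 to 122. Hung: origin at z 14 over the bench, top at 145
- gate_low (a point): centre of the lower mouth of the gate's lower knuckle (gate x 0, y 0, z 16)
- gate_high (a point): centre of the lower mouth of the gate's upper knuckle (gate x 0, y 0, z 98)
- gate_grip (a point): on the gate's top rail (10 thick, 16 high), 8 below its top edge, at gate x 95, z 123: above the centre of mass to within 8 mm, the place to pinch it from above
- gate_end (a point): middle of the gate's free end edge (gate x 185, z 66)
- guard: steel chip guard round a blue bench vice, fixed. Origin on its two pintles' axis at bench level; -x points outwards (open side), the shut gate lies along -y, z up. Hinge post 158 high at y 22 to 42, x -13 to 13, with two brackets (8 thick, reaching 10 past the axis), each with an upright pintle. Vice up to z 97, x 60 to 140; side and back walls up to z 74, back to x 180
- seat_low (a point): shoulder at the foot of the lower pintle (z 30 over the bench), where the lower knuckle's mouth rests. Pintle radius 6, 20 high, the top 7 tapered. Between its tip (z 50) and the upper bracket's underside (z 104) are 54: bring the gate in from the side, 20 to 50 above its hung height, so that the lower knuckle fits in this gap, then lower it
- seat_high (a point): the same shoulder at the upper pintle (z 112; pintle tip z 132, same size)
- keeper (a point): middle of the keeper lip (z 152 to 158, guard x -8 to 14, y -170 to -200), which overhangs the shut gate's top: the gate can be dropped on only while swung outwards by over 0.15 rad (0.6 is comfortable), then swung shut under it
- stop (a point): front of the stop strip the shut gate rests against (guard x 6, y -168 to -200, z 60 to 140). It is on the latch post: guard y -199 to -215, x -40 to 20, 118 high; from x -5 to 20 it is 158 high
- latch (a joint): turn-latch, a flat bar (z 120 to 128, 62 long) turning about an upright axis at guard x -30, y -207. 0: points straight outwards (guard -x); grows clockwise from above; 1.57: lies across the outside of the shut gate, 4 mm off it. Range -0.7 to 1.62; friction 0.06 N m, no spring, stays where left. Above 0 it is in the way of the gate swinging shut; at -0.3 well clear
- latch_knob (a point): on the axis of the latch's round black knob (radius 8, z 128 to 158), at z 148; the knob stands 45 from the latch axis. Pinch it from above and lead it round the arc
- rack: fixed wooden rack; origin at the centre of its underside. Two slots along its x, at y -30 and +30, 13 wide, 120 long; slot floor z 12, cheeks up to z 52. A panel in it has its middle (gate x 99.5) over the rack's middle
- plain_panel: a similar grey framed panel without knuckles, 139 long, 112 high, 10 thick, standing in the other slot of the rack; not needed. Its origin is placed as the gate's: its panel spans x 30 to 169, z 0 to 112; to be left alone
- flask: aluminium flask, radius 25, 110 high, standing beside the guard; origin at its underside; to be left alone
- tin: brass tin, radius 40, 60 high, standing beside the guard; origin at its underside; to be left alone
- bottle: amber bottle, radius 24, 105 high, standing in front of the guard's hinge post; origin at its underside; to be left alone
- carton: cardboard carton 90 x 60 x 50 high, beside the rack; origin at its underside; to be left alone
- wrench: steel wrench 160 long lying near the rack; origin at the tool's underside; to be left alone
- screwdriver: screwdriver 180 long lying on the bench; origin at the tool's underside; to be left alone
- jar: glass jar, radius 32, 70 high, beyond the rack; origin at its underside; to be left alone
Things that resemble listed ones, but are neither listed nor needed, are in the scene too. Of the things that look like the gate, the largest one is meant.

How it is judged:
By the outcome, as a careful person would: the job done as asked, in the order asked, and still so for the second after the job is handed in, with the robot touching nothing.
It also fails if it takes over 72 s, if anything falls off the work surface, if the arm or the gripper's body presses on something with over 40 N, if the wrist force passes 120 N, or if a joint passes its speed limit or range.

ROBOT

A 6-joint arm with a two-finger parallel gripper is mounted at the origin on the work surface. World frame = base frame: x ahead of the robot, y to its left, z up, the work surface at z = 0. Lengths are in m, angles in rad, forces in N, time in s.
With the tool pointing down it reaches from about 0.325 to 0.9 m from the base axis. Payload 6.1 kg.
Tool frame: the origin (TCP) lies midway between the tips of the shut fingers; the grasp point (between the pads) lies 19 mm behind it; z points along the fingers, y is the line along which they close (so a half turn about z gives the same grasp; the last joint's range is limited). The gripper opens to 87 mm and grips with 3 to 60 N. Pads are 19 mm wide; open, the fingers measure 117 mm over their backs; the gripper's body (75 mm by 190 mm) begins 51 mm behind the grasp point.
Start: joints at [1.048, 0.22, 1.526, -0, 1.395, -0.126], TCP at [0.242, 0.576, 0.184] pointing down, gripper open.
Joint ranges: [-2.98, 2.98], [-0.91, 2.08], [0.09, 2.57], [-1.24, 4.39], [0.2, 2.65], [-2.68, 2.68]. Speed limits (rad/s): [2.57, 2.57, 3.01, 3.14, 3.14, 3.14].

INTERFACE

Orientations are given as a rotation vector (axis times angle).
In Python, from plant import manip gives the robot as it stands. The module is installed in compiled form; this text tells all that it offers.
- The arm moves only by the tool send_rows, never from a script. Its argument "increments" is a list of rows, each a list of 6 numbers: the shift along the world's x, y, z in units of 25 mm (1.0 is 25 mm), then the turn, a rotation vector about the world's x, y, z in units of 6 degrees (1.0 is 6 degrees). A call has 1 to 8 rows; each row is the pose to reach, as a shift and turn from the pose commanded when the call began; what a row does not reach only later rows make up. A row lasts 1/10 s, in which the tool goes at most 50 mm and 8.59 degrees, less where a joint would pass 70% of its speed; a pose out of reach is approached as far as the arm can. A call with a gripper value outside its range is refused whole. "claw" is the opening, from 0 (shut) to 1 (fully open), set as the call begins (left out, the last holds). The fingers move at their own pace and stop on an object; the grip force is fixed at half the most. Time passes only in rows, so rows that repeat a pose let the fingers close. It gives the time, the measured TCP pose, the force, the opening and the grip force at its end, in the units of the state.
- manip.get_state(): the state, without advancing time (a new reading comes with each control period).
- manip.read_camera(name): name is "side" or "top" or "wrist"; returns a dict with "image" (384x512x3 uint8, red, green, blue), "vfov" (degrees; the focal length in pixels is half the picture's height over the tangent of half this angle, whatever the lens; pixels are square), "cx", "cy" (the principal point, pixels), "position" and "attitude" of the camera in the world. Camera axes: x right, y down, z forward; pixel columns grow to the right and rows downward; lengths in m; the calibration is good to about 2 mm. A picture is of the moment at which its call begins. There is no depth.
- manip.close_job(): hands the job in; it is judged then, once.
Trained networks look in the newest picture that a camera, given by its name, has taken for a name from the list of things; names that differ only in an ending like _2 or _b are one class to them, and where a whole thing is asked for, a point or a joint stands for the part that bears it (a point fixed in the world has none). Each returns a list of dicts, best first, with "confidence" (0 to 1); they miss things now and then, are a little off and sometimes report something else, mostly with a low value. They report only what shows in the picture. A call takes as long as a camera call. They do not tell look-alikes from the thing itself.
- manip.masks_of(label, camera): "region" (384x512 bool, what is visible of it) and "xy" ([column, row] in pixels, amid what is visible of it).
- manip.landmark_of(label, camera): "xy" ([column, row] in pixels: a listed point, or the origin of a listed thing).
The state is a dict: "time_s": time; "joint_pos": joint angles; "qd": joint speeds; "joint_efforts": joint torques, N m; "tcp_pos": TCP position; "tool_rot": TCP orientation; "wrist_force": force on the tool from outside, world axes, zero at the start; "torque": the same for the moment, N m; "gripper_width": finger opening in m; "grasp_force": force on a finger pad.
Only numpy, scipy, OpenCV 4.12 (cv2) and the standard library are available. Lean on these libraries where they do the work, as an engineer would, in place of code of your own. Each camera call takes 0.05 s, during which the arm holds its last target. There are 200 camera calls.

## Working session

There is one attempt and no reset: what is moved stays moved. The work goes in short steps, Python scripts to look and compute and a tool call to move; the robot and the scene stay as the last step left them, time stands still between calls to the robot, and variables do not carry over. Pictures are saved under pics/ and viewed, at most 10 in all, crops included, and the job is handed in when it is done.

Besides the shell and the picture viewer there is one more tool, called after "Request:" as name(argument=value, ...), one argument or row to a line, values as JSON. send_rows: Moves the arm, as the interface text tells. Its arguments: {"type":"object","properties":{"increments":{"type":"array"},"claw":{"type":"number"}},"required":["increments"]}

```bash
mkdir -p pics
cat > h.py <<'E'
import numpy as np, cv2
from scipy.spatial.transform import Rotation as R
from plant import manip
def rot(a):
    a=np.array(a,float)
    return a if a.shape==(3,3) else (R.from_rotvec(a).as_matrix() if a.size==3 else R.from_quat(a).as_matrix())
def ray(c,uv):
    f=c["image"].shape[0]/2/np.tan(np.radians(c["vfov"])/2)
    d=np.array([(uv[0]-c["cx"])/f,(uv[1]-c["cy"])/f,1.])
    return np.array(c["position"],float),rot(c["attitude"])@d
def atz(c,uv,z):
    p,d=ray(c,uv); return p+d*(z-p[2])/d[2]
def proj(c,P):
    f=c["image"].shape[0]/2/np.tan(np.radians(c["vfov"])/2)
    q=rot(c["attitude"]).T@(np.array(P,float)-np.array(c["position"],float))
    return np.array([q[0]/q[2]*f+c["cx"],q[1]/q[2]*f+c["cy"]])
def tri(c1,u1,c2,u2):
    p,d=ray(c1,u1);q,e=ray(c2,u2)
    d/=np.linalg.norm(d);e/=np.linalg.norm(e)
    s=np.linalg.lstsq(np.c_[d,-e],q-p,rcond=None)[0]
    a=p+d*s[0];b=q+e*s[1]; return (a+b)/2,np.linalg.norm(a-b)
E
python3 - <<'E'
from h import *
C={}
for n in("top","side"):
    c=C[n]=manip.read_camera(n)
    print(n,c["vfov"],c["cx"],c["cy"],np.round(c["position"],3),np.round(c["attitude"],3).tolist())
    cv2.imwrite(f"pics/{n}0.png",c["image"][:,:,::-1])
H=dict(gate_low=None,gate_high=None,gate_grip=.135,gate_end=None,seat_low=.03,seat_high=.112,keeper=.155,stop=.1,latch_knob=.148,guard=0,rack=0,gate=.012,plain_panel=.012,bottle=0)
for l,z in H.items():
    for n in C:
        try: r=manip.landmark_of(l,n)
        except Exception as e: print(l,n,e);continue
        for k in r[:3]:
            print(l,n,np.round(k["xy"],1),round(k["confidence"],2),np.round(atz(C[n],k["xy"],z)[:2],3) if z is not None else "")
s=manip.get_state();print(s["tcp_pos"],s["tool_rot"],s["gripper_width"])
E
```

```text
top 44.77311663362141 256.1415771309785 195.03375472593447 [0.212 0.007 1.58 ] [-2.119, 2.128, -0.206]
side 51.17406240923621 256.2038077550431 187.19149257549947 [ 0.032 -0.786  0.837] [-2.178, 0.6, -0.272]
gate_low top [331.6 276.1] 0.85 
gate_low top [400.5 230.2] 0.77 
gate_low top [347.  218.4] 0.65 
gate_low side [300.6 289.4] 0.92 
gate_low side [339.4 357.7] 0.79 
gate_low side [223.6 312.4] 0.55 
gate_high top [353.7 212. ] 0.73 
gate_high top [405.1 226.7] 0.72 
gate_high top [335.  277.5] 0.64 
gate_high side [344.5 337.8] 0.93 
gate_high side [307.7 268.7] 0.85 
gate_high side [221.9 298. ] 0.62 
gate_grip top [408.  246.3] 0.7 [ 0.327 -0.469]
gate_grip top [370.5 191.8] 0.63 [ 0.499 -0.361]
gate_grip top [200.  132.5] 0.63 [0.697 0.182]
gate_grip side [347.1 261.2] 0.83 [ 0.51  -0.364]
gate_grip side [220.9 318.2] 0.64 [ 0.198 -0.348]
gate_grip side [238.3 150.2] 0.36 [0.517 0.168]
gate_end top [406.1 266.7] 0.89 
gate_end top [200.8 132.6] 0.74 
gate_end top [374.4 300. ] 0.66 
gate_end side [387.4 282.3] 0.86 
gate_end side [218.3 358.6] 0.74 
gate_end side [282. 381.]
[... 646 characters left out ...]
e top [331.7 279.2] 0.75 [ 0.229 -0.249]
gate top [350.  217.1] 0.66 [ 0.436 -0.318]
gate side [221.6 312.9] 0.84 [ 0.234 -0.26 ]
gate side [338.5 359.1] 0.67 [ 0.398 -0.49 ]
gate side [301.4 291. ] 0.59 [ 0.433 -0.306]
plain_panel top [332.1 208.1] 0.64 [ 0.468 -0.259]
plain_panel top [350.9 190.3] 0.43 [ 0.529 -0.325]
plain_panel side [300.5 289.1] 0.32 [ 0.434 -0.3  ]
bottle top [191.9 217.7] 0.66 [0.438 0.22 ]
bottle top [157.4 171.2] 0.59 [0.602 0.344]
bottle top [254.8 239.5] 0.55 [0.363 0.005]
bottle side [209.1 182.3] 0.55 [0.431 0.229]
bottle side [284.4 126.4] 0.43 [0.857 0.408]
[0.24152848 0.57642693 0.18351196] [-6.19225237e-01 -3.07993997e+00  5.37824780e-05] 0.08699065062726727
```

Run:
```python
import cv2,numpy as np
a=cv2.imread("pics/top0.png");b=cv2.imread("pics/side0.png")
# montage, two crops
A=cv2.resize(a[100:330,110:440],(800,558),interpolation=cv2.INTER_CUBIC)
cv2.imwrite("pics/topc.png",A)
B=cv2.resize(b[90:384,150:480],(660,588),interpolation=cv2.INTER_CUBIC)
cv2.imwrite("pics/sidec.png",B)
```

```text
(no output)
```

View pics/topc.png

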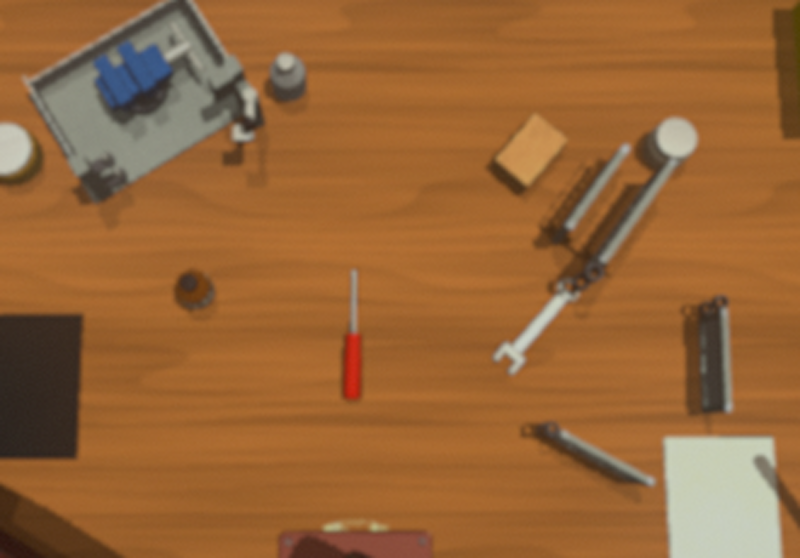

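View pics/sidec.png

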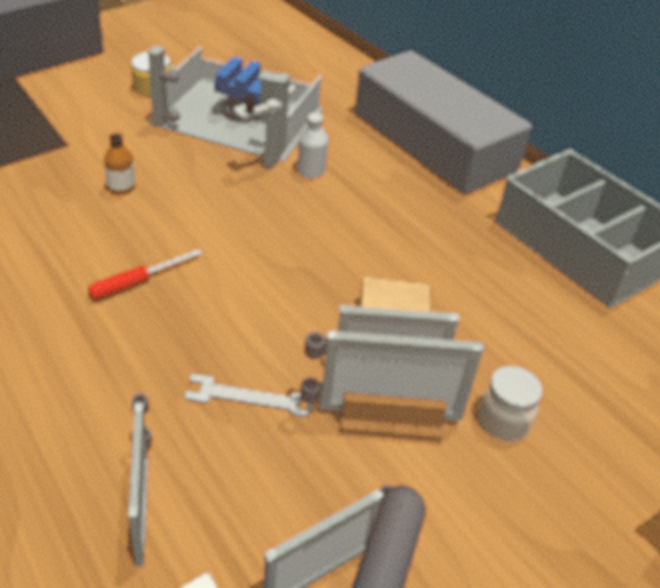

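The gate look-alikes in the top picture are:
- The rack panel with knuckles at px (368,189), which is the largest.
- A free panel at (405,246).
- A free panel at (355,288).
- The knuckle-less panel in the other slot at (356,178).

I choose the rack panel at (368,189). The guard's hinge post is at px (152,168) and the keeper and latch are near (205,145). I'm moving to a wrist view of the latch first.

Request:
send_rows(
  increments=[
    [1,-1,1.5,0,0,0],
    [2,-2.5,3,0,0,0],
    [3,-4,5,0,0,0],
    [4,-5.5,6,0,0,0],
    [5,-7,7,0,0,0],
    [6,-8.5,7,0,0,0],
    [7,-10,7,0,0,0],
    [8,-11.5,7,0,0,0],
  ],
)

```text
time_s: 2.3
tcp_pos: [0.4361, 0.2972, 0.3597]
tool_rot: [0.618, 3.078, 0.002]
wrist_force: [1.3, 0.4, -0.3]
gripper_width: 0.0868
grasp_force: 0.0
```

Request:
send_rows(
  increments=[
    [1,-1,0,0,0,0],
    [2,-2.5,0,0,0,0],
    [3,-4,0,0,0,0],
    [4,-5,0,0,0,0],
    [4,-5.5,0,0,0,0],
    [4,-5.5,0,0,0,0],
  ],
)

```text
time_s: 2.9
tcp_pos: [0.5352, 0.1596, 0.358]
tool_rot: [-0.623, -3.078, 0.001]
wrist_force: [0.0, -0.5, 0.2]
gripper_width: 0.0869
grasp_force: 0.0
```

Run:
```python
from h import *
s=manip.get_state();print(s["time_s"],s["tcp_pos"],s["tool_rot"],s["joint_pos"])
C={n:manip.read_camera(n) for n in("top","side","wrist")}
c=C["wrist"];print(c["vfov"],c["cx"],c["cy"],c["position"],c["attitude"])
cv2.imwrite("pics/w1.png",c["image"][:,:,::-1])
H=dict(seat_low=.03,seat_high=.112,keeper=.158,stop=.1,latch_knob=.148,latch=.128,guard=0,gate_grip=.135,gate_end=.078)
for l,z in H.items():
    for n in C:
        for k in manip.landmark_of(l,n)[:3]:
            print(l,n,np.round(k["xy"],1),round(k["confidence"],2),np.round(atz(C[n],k["xy"],z)[:2],3))
```

```text
2.9 [0.53518197 0.15964493 0.35802039] [-6.23316282e-01 -3.07828592e+00  6.16201648e-04] [ 1.48748242e-01  8.12296500e-03  1.43639576e+00 -8.48080255e-05
  1.69799137e+00 -1.02248517e+00]
64.06853316383895 257.07047334068136 193.48535618931567 [0.47319898 0.18661434 0.55913803] [2.44312895 1.62501915 0.19857447]
seat_low top [158.8 171.6] 0.79 [0.593 0.332]
seat_low side [235.1 149.3] 0.69 [0.582 0.322]
seat_low side [235.3 156.4] 0.16 [0.561 0.281]
seat_low wrist [362.4 153. ] 0.98 [0.598 0.331]
seat_high top [153.1 163.1] 0.8 [0.601 0.335]
seat_high side [236.7 127.6] 0.56 [0.597 0.33 ]
seat_high wrist [380.4 157.3] 0.64 [0.594 0.331]
keeper top [203.6 132.6] 0.92 [0.689 0.167]
keeper side [283.2 128.8] 0.73 [0.689 0.171]
keeper wrist [307.8 264.4] 0.61 [0.689 0.175]
stop side [282.9 140. ] 0.72 [0.703 0.191]
stop wrist [304.1 248.1] 0.81 [0.691 0.178]
latch_knob top [355.7 193.8] 0.54 [ 0.49  -0.311]
latch_knob top [216.2 150.2] 0.39 [0.634 0.127]
latch_knob side [277.1 137.7] 0.58 [0.651 0.149]
latch_knob side [234.3 153.2] 0.43 [0.489 0.142]
latch_knob wrist [265.8 235.8] 0.86 [0.629 0.135]
latch_knob wrist [378.9 158.6] 0.61 [0.586 0.317]Traceback (most recent call last):
  File "<stdin>", line 9, in <module>
ValueError: it knows: bottle, carton, flask, gate, gate_end, gate_grip, gate_high, gate_low, guard, jar, keeper, latch_knob, plain_panel, rack, screwdriver, seat_high, seat_low, stop, tin, wrench
```

View pics/w1.png

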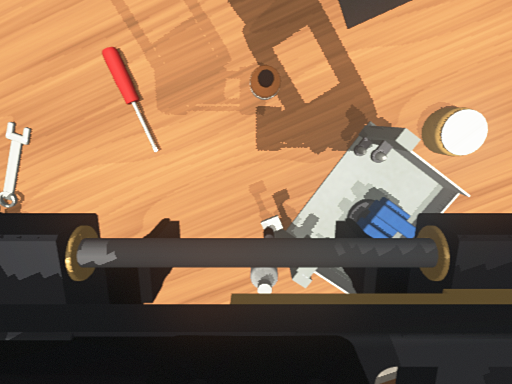

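The wrist picture shows the pintles at px (362,153) and (380,157), the white latch bar at (270,222), and the knob partly hidden near (267,236). From these, guard yaw is about 0.51 and the latch about +0.4, which is in the way. I'll shift and turn the tool to see the knob better.

Request:
send_rows(
  increments=[
    [1,0,0,0,0,1.3],
    [2,0,0,0,0,2.6],
    [3.5,0.2,0,0,0,3.9],
    [5,0.4,0,0,0,5.2],
    [6.5,0.6,0,0,0,6.5],
    [7.5,0.8,0,0,0,7.8],
    [7.5,0.8,0,0,0,8.6],
    [7.5,0.8,0,0,0,8.6],
  ],
)

```text
time_s: 4.6
tcp_pos: [0.723, 0.181, 0.3563]
tool_rot: [0.783, -3.04, -0.0]
wrist_force: [0.1, -0.3, -0.0]
gripper_width: 0.087
grasp_force: 0.0
```

Run:
```python
from h import *
s=manip.get_state();print(s["time_s"],s["tcp_pos"],s["tool_rot"],s["joint_pos"])
C={n:manip.read_camera(n) for n in("wrist",)}
c=C["wrist"];print(c["position"],c["attitude"])
cv2.imwrite("pics/w2.png",c["image"][:,:,::-1])
H=dict(seat_low=.03,seat_high=.112,keeper=.158,stop=.1,latch_knob=.148,guard=0)
for l,z in H.items():
    for n in C:
        for k in manip.landmark_of(l,n)[:3]:
            print(l,n,np.round(k["xy"],1),round(k["confidence"],2),np.round(atz(C[n],k["xy"],z)[:2],3))
```

```text
4.6 [0.723047   0.18101636 0.3562597 ] [ 7.82879736e-01 -3.03981745e+00 -4.55841882e-04] [ 1.39661952e-01  4.95831541e-01  8.61555091e-01 -9.74228939e-07
  1.78680381e+00 -1.93526265e+00]
[0.66525687 0.14941843 0.55702996] [1.52781578 2.58720245 0.31307959]
seat_low wrist [371.2 132.4] 0.79 [0.592 0.33 ]
seat_high wrist [392.3 136. ] 0.93 [0.593 0.331]
keeper wrist [265.  147.3] 0.71 [0.692 0.176]
stop wrist [264.9 145.9] 0.88 [0.694 0.179]
latch_knob wrist [259.6  88.3] 0.95 [0.631 0.135]
guard wrist [365.5 134.7] 0.85 [0.596 0.333]
```

View pics/w2.png

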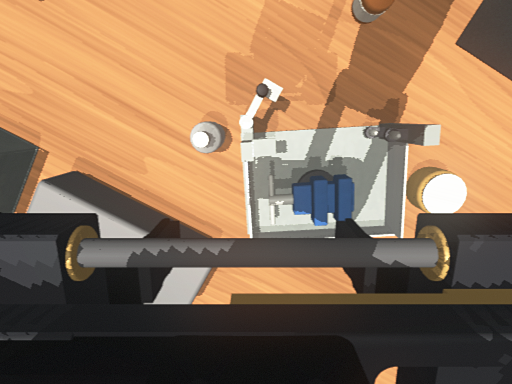

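The wrist picture shows the knob at px (262,90), the latch axis at (247,122), the keeper and post at (248,140), the pintles at (372,132) and (393,136), and the flask at (205,137). The latch is at about +0.47. I'll pinch the knob.

Request:
send_rows(
  increments=[
    [-1.5,-0.75,-0.5,0,0,0],
    [-3,-1.5,-1.5,0,0,0],
    [-3.68,-1.84,-3,0,0,0],
    [-3.68,-1.84,-4.5,0,0,0],
    [-3.68,-1.84,-6,0,0,0],
    [-3.68,-1.84,-7.5,0,0,0],
    [-3.68,-1.84,-8.5,0,0,0],
    [-3.68,-1.84,-9,0,0,0],
  ],
  claw=0.7,
)

```text
time_s: 5.75
tcp_pos: [0.6285, 0.135, 0.1305]
tool_rot: [0.781, -3.039, -0.001]
wrist_force: [0.7, -0.6, 0.1]
gripper_width: 0.0611
grasp_force: 0.0
```

Request:
send_rows(
  increments=[
    [0,0,0,0,0,0],
    [0,0,0,0,0,0],
    [0,0,0,0,0,0],
    [0,0,0,0,0,0],
    [0,0,0,0,0,0],
  ],
  claw=0,
)

```text
time_s: 6.25
tcp_pos: [0.6313, 0.1353, 0.1346]
tool_rot: [-0.783, 3.041, -0.001]
wrist_force: [0.7, -1.0, -0.5]
gripper_width: 0.0287
grasp_force: 0.0
```

Request:
send_rows(
  increments=[
    [0,0,0,0,0,0],
    [0,0,0,0,0,0],
    [0,0,0,0,0,0],
    [0,0,0,0,0,0],
  ],
  claw=0,
)

```text
time_s: 6.65
tcp_pos: [0.6305, 0.1351, 0.1332]
tool_rot: [0.783, -3.042, 0.0]
wrist_force: [0.2, -0.8, -0.7]
gripper_width: 0.0018
grasp_force: 0.0
```

Run:
```python
import numpy as np
# knob arc relative to the current knob; a0 now
t=.522; a0=.45
k=lambda a:45*np.array([np.cos(t+np.pi-a),np.sin(t+np.pi-a)])
for a in np.linspace(a0,-.5,9)[1:]: print(np.round(a,2),np.round((k(a)-k(a0))/25,2))
```

```text
0.33 [ 0.03 -0.21]
0.21 [ 0.08 -0.42]
0.09 [ 0.16 -0.62]
-0.02 [ 0.26 -0.81]
-0.14 [ 0.38 -0.98]
-0.26 [ 0.52 -1.14]
-0.38 [ 0.68 -1.28]
-0.5 [ 0.86 -1.41]
```

Run:
```python
from h import *
s=manip.get_state();print(s["tcp_pos"],R.from_rotvec(s["tool_rot"]).as_matrix().round(2).tolist())
c=manip.read_camera("wrist")
print([(np.round(k["xy"]),k["confidence"],atz(c,k["xy"],.148)) for k in manip.landmark_of("latch_knob","wrist")],proj(c,s["tcp_pos"]))
b=manip.read_camera("side");print([(np.round(k["xy"]),k["confidence"],atz(b,k["xy"],.148)) for k in manip.landmark_of("latch_knob","side")],proj(b,s["tcp_pos"]))
A=c["image"][:,:,::-1];B=b["image"][60:210,180:380,::-1]
M=np.hstack([cv2.resize(A,(448,336)),cv2.resize(B,(352,264+72))])
cv2.imwrite("pics/m3.png",M)
```

```text
[0.63051097 0.13512479 0.1332204 ] [[-0.88, -0.48, -0.0], [-0.48, 0.88, -0.0], [0.0, 0.0, -1.0]]
[(array([257., 225.]), 0.87, array([0.63086887, 0.13588286, 0.148     ])), (array([426.,  50.]), 0.21, array([0.49431593, 0.16842423, 0.148     ]))] [256.27949175 217.12553666]
[(array([277., 142.]), 0.5, array([0.63869269, 0.12889705, 0.148     ]))] [274.03312435 145.22730045]
```

View pics/m3.png

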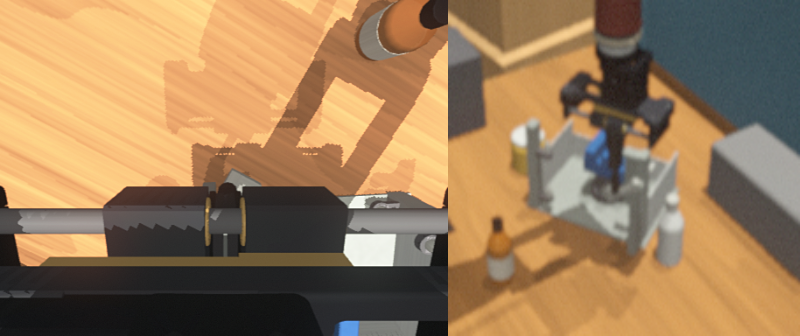

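The picture (left: wrist, right: side) shows the shut fingers near px (225,225), with the knob just outside them at (228,187). The pinch missed, or the knob squeezed out. I'll back off and re-measure.

Request:
send_rows(
  increments=[
    [0,0,1.5,0,0,0],
    [0,0,3,0,0,0],
    [1,0.5,4,0,0,0],
    [2,1,5,0,0,0],
    [3,1.5,5,0,0,0],
    [3,1.5,5,0,0,0],
    [3,1.5,5,0,0,0],
  ],
  claw=0.6,
)

```text
time_s: 7.55
tcp_pos: [0.705, 0.1726, 0.2569]
tool_rot: [0.783, -3.04, -0.0]
wrist_force: [-0.2, -0.9, -0.0]
gripper_width: 0.0474
grasp_force: 0.0
```

Run:
```python
from h import *
s=manip.get_state();print(s["time_s"],s["tcp_pos"],s["tool_rot"],s["gripper_width"])
c=manip.read_camera("wrist");print(c["position"],c["attitude"])
for l,z in dict(latch_knob=.148,keeper=.158,seat_high=.112,seat_low=.03).items():
  print(l,[(np.round(k["xy"],1),round(k["confidence"],2),atz(c,k["xy"],z).round(4)) for k in manip.landmark_of(l,"wrist")])
cv2.imwrite("pics/w4.png",cv2.resize(c["image"][0:220,150:450,::-1],(798,585),interpolation=cv2.INTER_CUBIC))
```

```text
7.55 [0.70504802 0.17263516 0.25686285] [ 7.82977910e-01 -3.03999161e+00 -7.73123579e-05] 0.04736088176744884
[0.64721574 0.14107395 0.45761236] [1.5276416  2.58700327 0.3130459 ]
latch_knob [(array([261. , 101.9]), 0.8, array([0.6317, 0.1372, 0.148 ]))]
keeper [(array([263.1, 174.6]), 0.71, array([0.6916, 0.1727, 0.158 ]))]
seat_high [(array([427.6, 155.5]), 0.79, array([0.5899, 0.3292, 0.112 ]))]
seat_low [(array([394.8, 151.5]), 0.71, array([0.5938, 0.3306, 0.03  ]))]
```

View pics/w4.png

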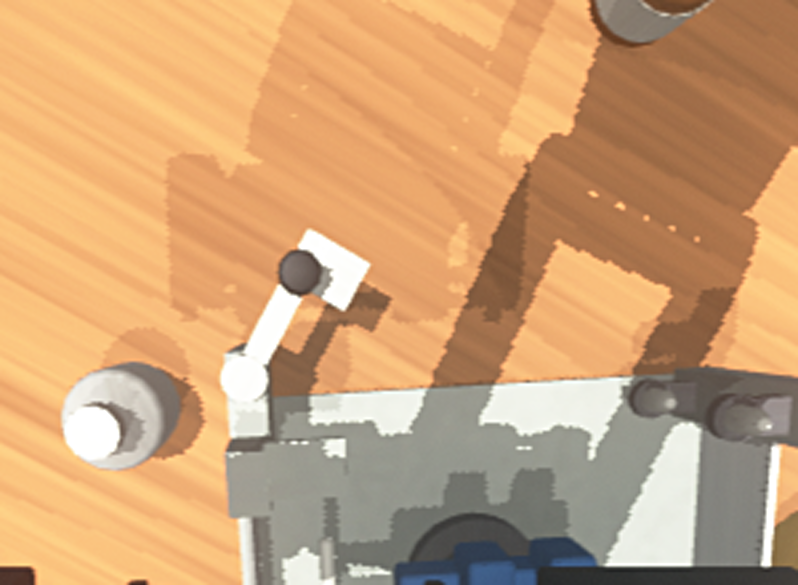

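The crop shows the knob top at (300,271), which is px (262.8,102). The latch axis is at (245,378), the lower pintle at (655,397) and the upper at (740,415), so the latch has not moved. I'll compare the two views numerically.

Run:
```python
from h import *
c=manip.read_camera("wrist");s=manip.get_state()
off=np.array(c["position"])-s["tcp_pos"]
print("now top",atz(c,(262.8,101.9),.158), "axis",atz(c,(150+245/2.66,378/2.66),.128),"lowtip",atz(c,(150+652/2.66,395/2.66),.05),"hightip",atz(c,(150+738/2.66,412/2.66),.132))
d=dict(c);d["position"]=np.array([.6305,.1351,.1332])+off
m=cv2.imread("pics/m3.png")[:,:448]
for r in range(165,260,4): print(r,' '.join('%3d'%v for v in m[r,196:260:3].mean(1)))
for v in (208,212,216): print(v,atz(d,(260,v),.158))
print(proj(d,[.6305,.1351,.1332]),proj(d,[.6305,.1351,.158]),proj(d,[.632,.137,.158]),proj(d,[.632,.137,.128]))
t=manip.read_camera("top")
print([(k["xy"],k["confidence"]) for k in manip.landmark_of("latch_knob","top")],proj(t,[.632,.137,.148]),proj(t,s["tcp_pos"]))
```

```text
now top [0.63132606 0.13852211 0.158     ] axis [0.67642618 0.13898492 0.128     ] lowtip [0.59300068 0.32020412 0.05      ] hightip [0.59270782 0.31828749 0.132     ]
165 121 122 119 123  99  94  93  93  96 102 125 122 116 107 109 111 111 112 113 116 112 108
169 118 117 119 120  96  94  96  93  91 113 118 123 102 113 120 110 107 111 110 110 112 114
173 120 122 118 101  93  95  94  92  93  93 107 103 138 141 126 100  92  87 106 109 111 110
177 113 111 117 101  93  91  92  91  92  90  94 136 139 137 137 138 140 106 109 117 107 108
181 119 122 125  92  89  92  93  89  90  93 133 140 139 136 136 140 138 137 141 131 100 117
185 124 120 108  89  88  87  85  89  65  39  40  39  35 114 138 167 187 142 144 141 142 141
189  53  51  50  50  67  87  84  89  37  38  37  38  38  37 205 183  42  43  42  43  41  42
193  50  50  49  49  54  37  35  50  40  39  37  38  38  32  31  95  40  42  42  42  42  40
197  49  47  48  48  63  36  35  39  40  40  40  39  39  33  32  51  44  41  40  40  40  39
201  46  47  44  53  93  37  34  39  39  37  38  36  37  33  30  84  81  39  39  39  40  39
205  60  59 
[... 863 characters left out ...]
  41  41  41  25  79  97  42  44  44  43  43
245  44  44  43  47  66  22  42  42  43  63  77  41  40  41  25  43  76  43  42  43  43  41
249  43  44  44  35  32  22  42  42  42  63  77  40  42  42  24  30  32  43  43  43  43  45
253  42  43  43  35  32  21  42  41  42  63  77  40  41  41  52  88  88  86  86  87  86  86
257  82  82  82  81  80  79  82  82  81  82  85  82  82  81  79  85  84  85  83  84  83  84
208 [0.61703175 0.13028847 0.158     ]
212 [0.61921507 0.13149746 0.158     ]
216 [0.62141272 0.13271439 0.158     ]
[256.27535717 217.41399172] [256.19044495 230.29090696] [257.7363658  233.73836982] [257.62812063 218.09932057]
[] [213.18098901 150.70368136] [198.43134215 116.65796131]
```

Request:
send_rows(
  increments=[
    [-1.5,-0.75,0,0,0,0],
    [-3,-1.5,0,0,0,0],
    [-3.3,-1.6,-1,0,0,0],
    [-3.3,-1.6,-2.5,0,0,0],
    [-3.3,-1.6,-4,0,0,0],
    [-3.3,-1.6,-5,0,0,0],
    [-3.3,-1.6,-5,0,0,0],
  ],
  claw=0.5,
)

```text
time_s: 8.65
tcp_pos: [0.6194, 0.1322, 0.1286]
tool_rot: [0.781, -3.035, -0.002]
wrist_force: [-0.1, -0.5, -0.1]
gripper_width: 0.0436
grasp_force: 0.0
```

Request:
send_rows(
  increments=[
    [0,0,0,0,0,0],
    [0,0,0,0,0,0],
    [0,0,0,0,0,0],
    [0,0,0,0,0,0],
    [0,0,0,0,0,0],
    [0,0,0,0,0,0],
  ],
  claw=0,
)

```text
time_s: 9.25
tcp_pos: [0.6233, 0.1327, 0.1337]
tool_rot: [-0.783, 3.042, -0.0]
wrist_force: [-0.3, 0.4, 0.2]
gripper_width: 0.0046
grasp_force: 0.0
```

Run:
```python
from h import *
s=manip.get_state();print(s["time_s"],s["tcp_pos"],s["tool_rot"],s["gripper_width"],s["grasp_force"],s["wrist_force"],s["torque"])
c=manip.read_camera("wrist");A=c["image"][150:290,150:362,::-1]
b=manip.read_camera("side");B=b["image"][90:170,230:330,::-1]
cv2.imwrite("pics/m5.png",np.hstack([cv2.resize(A,(450,300),interpolation=2),cv2.resize(B,(350,300),interpolation=2)]))
```

```text
9.25 [0.62325868 0.13270516 0.13374614] [-7.82893011e-01  3.04183831e+00 -1.37243813e-04] 0.004567962542754142 0.0 [-0.26736794  0.42202181  0.1951445 ] [ 0.05952771 -0.00805348  0.02551015]
```

View pics/m5.png

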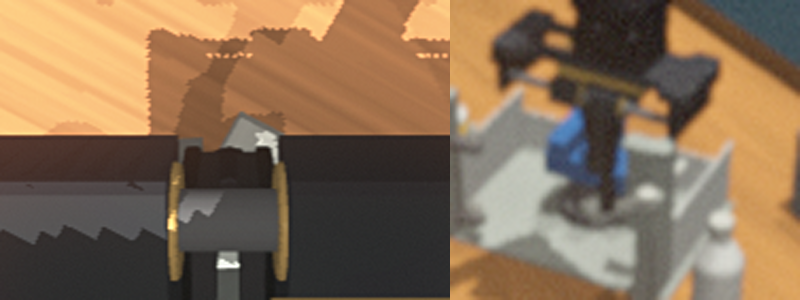

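The picture (left: wrist zoom, right: side) shows the shut fingertips near (230,165). The knob's rim is at (230,155) and the white latch tab at (258,135). The fingers shut without gripping the knob, so I'll push it sideways with them shut and watch whether it moves.

Request:
send_rows(
  increments=[
    [0,0,1,0,0,0],
    [0,0,2,0,0,0],
    [-0.3,0.7,2,0,0,0],
    [-0.5,1.35,2,0,0,0],
    [-0.5,1.35,1,0,0,0],
    [-0.5,1.35,0,0,0,0],
    [-0.5,1.35,0,0,0,0],
  ],
  claw=0,
)

```text
time_s: 10.05
tcp_pos: [0.6058, 0.1672, 0.1272]
tool_rot: [0.783, -3.032, -0.002]
wrist_force: [-0.6, -0.1, -0.7]
gripper_width: 0.0008
grasp_force: 0.0
```

Request:
send_rows(
  increments=[
    [0.13,-0.23,0,0,0,0],
    [0.27,-0.47,0,0,0,0],
    [0.4,-0.7,0,0,0,0],
    [0.54,-0.94,0,0,0,0],
    [0.67,-1.17,0,0,0,0],
    [0.81,-1.4,0,0,0,0],
    [0.94,-1.64,0,0,0,0],
    [1.08,-1.87,0,0,0,0],
  ],
)

```text
time_s: 10.85
tcp_pos: [0.6378, 0.119, 0.1333]
tool_rot: [0.783, -3.043, -0.0]
wrist_force: [0.1, -0.4, 0.4]
gripper_width: 0.0006
grasp_force: 0.0
```

Run:
```python
from h import *
s=manip.get_state();print(s["time_s"],s["tcp_pos"],s["wrist_force"],s["torque"])
for n in("wrist","side","top"):
  c=manip.read_camera(n)
  print(n,[(np.round(k["xy"],1),round(k["confidence"],2),atz(c,k["xy"],.148).round(4)) for k in manip.landmark_of("latch_knob",n)])
```

```text
10.85 [0.63784058 0.11903665 0.13331944] [ 0.12155701 -0.41469167  0.42041713] [0.05667831 0.06505363 0.02644726]
wrist []
side [(array([276.8, 140.3]), 0.65, array([0.6412, 0.1358, 0.148 ]))]
top [(array([348.6, 215.8]), 0.35, array([ 0.421 , -0.2859,  0.148 ]))]
```

Request:
send_rows(
  increments=[
    [0,0,1.5,0,0,0],
    [0,0,3,0,0,0],
    [1,0.7,4,0,0,0],
    [2,1.4,5,0,0,0],
    [2.7,2.1,5,0,0,0],
    [2.7,2.1,5,0,0,0],
  ],
)

```text
time_s: 11.75
tcp_pos: [0.7064, 0.1747, 0.2587]
tool_rot: [-0.786, 3.04, 0.001]
wrist_force: [-1.1, -0.7, -0.2]
gripper_width: 0.0003
grasp_force: 0.0
```

Run:
```python
from h import *
s=manip.get_state();print(s["time_s"],s["tcp_pos"])
c=manip.read_camera("wrist")
print([(np.round(k["xy"],1),round(k["confidence"],2),atz(c,k["xy"],.148).round(4)) for k in manip.landmark_of("latch_knob","wrist")])
cv2.imwrite("pics/w6.png",c["image"][:,:,::-1])
g=cv2.cvtColor(c["image"],cv2.COLOR_RGB2GRAY)[40:180,200:330]
n,l,st,ce=cv2.connectedComponentsWithStats((g<75).astype(np.uint8))
print([(st[i,4],(ce[i]+[200,40]).round(1)) for i in range(1,n) if st[i,4]>30])
w=(c["image"][40:180,200:330].min(2)>225).astype(np.uint8)
n,l,st,ce=cv2.connectedComponentsWithStats(w)
print([(st[i,4],(ce[i]+[200,40]).round(1)) for i in range(1,n) if st[i,4]>30])
```

```text
11.75 [0.70644984 0.17469849 0.25867616]
[(array([262.6, 100.7]), 0.81, array([0.6318, 0.1401, 0.148 ]))]
[]
[(np.int32(334), array([275.1,  97.6])), (np.int32(652), array([245. , 133.1])), (np.int32(413), array([290.3, 150.8])), (np.int32(163), array([255.1, 166.4]))]
```

Run:
```python
from h import *
c=manip.read_camera("wrist")
def cam(p,a): d=dict(c);d["position"]=np.array(p);d["attitude"]=np.array(a);return d
w1=cam([0.47319898,0.18661434,0.55913803],[2.44312895,1.62501915,0.19857447])
w2=cam([0.66525687,0.14941843,0.55702996],[1.52781578,2.58720245,0.31307959])
w4=cam([0.64721574,0.14107395,0.45761236],[1.5276416,2.58700327,0.3130459])
b=manip.read_camera("side")
print("knob",tri(w1,(265.8,235.8),w2,(261,89)),tri(w1,(265.8,235.8),w4,(262,101.9)),tri(b,(277,138),w2,(261,89)),tri(b,(277,138),w4,(262,101.9)))
print("keeper",tri(w1,(307.8,264.4),w2,(265,147.3)),tri(b,(282.8,127.4),w2,(265,147.3)))
print("high",tri(w1,(380.4,157.3),w2,(392.3,136)),tri(w1,(380.4,157.3),w4,(427.6,155.5)),"low",tri(w1,(362.4,153),w2,(371.2,132.4)),tri(w1,(362.4,153),w4,(394.8,151.5)))
```

```text
knob (array([0.63048427, 0.13576213, 0.14484911]), np.float64(0.0019160401829611485)) (array([0.6306359 , 0.13645718, 0.14508636]), np.float64(0.003322029370502429)) (array([0.63559571, 0.13456725, 0.15951967]), np.float64(0.008994925482386004)) (array([0.63576222, 0.13543956, 0.15894764]), np.float64(0.009672870529232802))
keeper (array([0.69201725, 0.17590286, 0.15240722]), np.float64(0.0017317229775620304)) (array([0.69130851, 0.1764732 , 0.16018493]), np.float64(0.000884274611544389))
high (array([0.59360049, 0.33002668, 0.11497256]), np.float64(0.0006468599703408643)) (array([0.59166475, 0.32734187, 0.11890694]), np.float64(0.003679980693491829)) low (array([0.59412026, 0.32640042, 0.04368586]), np.float64(0.0026321024871808056)) (array([0.5951984 , 0.32817869, 0.03808137]), np.float64(0.002327806976541873))
```

View pics/w6.png

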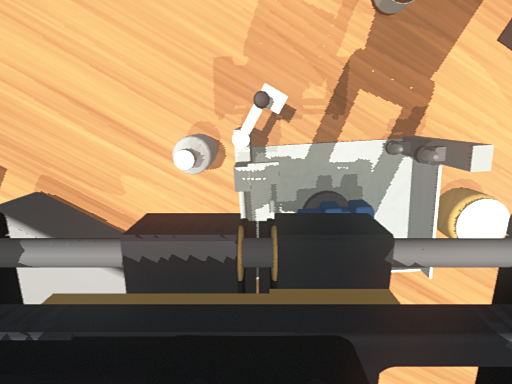

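The latch at px (262,100) has not moved, and the fit puts the knob at (0.632,0.136,0.146). I'll check where the fingertips really are in the earlier open-gripper picture against the reported TCP.

Run:
```python
from h import *
c=manip.read_camera("wrist");s=manip.get_state()
m=cv2.cvtColor(cv2.imread("pics/w2.png"),cv2.COLOR_BGR2GRAY)
for r in range(206,242,4): print(r,' '.join('%3d'%v for v in m[r,130:204:3]),'|',' '.join('%3d'%v for v in m[r,320:384:3]))
T=R.from_rotvec(s["tool_rot"]).as_matrix();p=np.array(s["tcp_pos"])
for y in(.0435,.0585):
  for x in(.0095,-.0095):
    print(y,x,[proj(c,p+T@[x,sg*y,z]).round().tolist() for sg in(1,-1) for z in(0,-.02,-.04)])
# fingertip in side pic (m5), TCP there
b=manip.read_camera("side");print(proj(b,[.6233,.1327,.1337]),proj(b,[.6233,.1327,.1737]))
q=cv2.imread("pics/m5.png")[:,450:];print(cv2.cvtColor(q,6)[150:260:6,120:200:5])
```

```text
206  67  66  68  68  68  71  86 127 168 165 161 166 158 150 155 152 169 181 180 180 187 190 183 186 194 |  86  85  82  86  85  52  66  85  84  84  81  93 139 137 135 232 228 225 225 225 227 231
210  68  68  68  67  67  68  69  69  76  87 159 168 162 165 164 153 152 153 161 181 179 179 181 189 187 |  85  84  84  84  84  53  67  87  84  83  82 101 136 132 232 230 228 228 228 225 228 231
214  67  69  68  67  67  68  68  68  70  69  68  79  95 163 168 162 166 161 150 154 153 172 183 180 178 |  85  83  79 236 209  48  67  85  84  85  80 139 134 233 228 228 228 227 228 227 226 232
218  67  66  67  67  68  68  67  67  67  69  70  64  50  61  85 128 168 166 163 167 156 149 154 159 184 |  84  83  77 232 234  53  67  85  80  50  52 134 191 225 228 228 228 229 228 228 226 231
222  67  66  66  68  67  67  68  68  67  68  40  42  43  45  48  46  45  88 155 169 165 167 165 151 150 | 139 137  84 217 217 168  38  40  41  37  40  35 162 199 199 199 199 201 201 201 199 192
226 155 129  90  65  67  67  67  67  65  37  42  42  43  46  46  46  42  70  72  85  92 160 170 165 167 | 205 201 200 200 201 131 
[... 1721 characters left out ...]
  74 100 119 131 145 164 181]
 [101  81 100 131 144 135  94  50  59 100 133 135 131 123 117 122]
 [ 96  88  94 119 137 131  97  71  80 107 121 119 117 108 107 110]
 [ 73  76  87  98 111 117 114 107 101  98  98 100  98  96 102 100]
 [113  89  83  78  91 106 106 100  89  91  87  95 101 102 101 101]
 [166 148 140 125 120 120 118 126 141 138 141 146 130 112 104 102]
 [178 175 172 172 172 176 175 170 171 172 176 179 173 142 100 105]
 [183 180 181 186 190 191 189 188 180 185 189 191 185 146 101 101]
 [194 191 192 193 193 191 192 193 192 190 192 191 180 140 102  99]
 [195 194 194 193 191 191 192 191 190 189 192 191 182 142 102 103]
 [183 192 194 192 192 193 192 182 166 177 184 191 183 144 105  99]]
```

The wrist camera puts the fingertips about 38 mm short of the reported TCP: inner edges at px (179,221) and (338,221) where (192,204) and (320,204) were expected. So the fingers passed over the knob. I'll redo the pinch 31 mm lower.

Request:
send_rows(
  increments=[
    [-1.2,-0.6,0,0,0,0],
    [-2.4,-1.2,-0.5,0,0,0],
    [-2.98,-1.53,-2,0,0,0],
    [-2.98,-1.53,-3.5,0,0,0],
    [-2.98,-1.53,-4.8,0,0,0],
    [-2.98,-1.53,-5.6,0,0,0],
    [-2.98,-1.53,-6.1,0,0,0],
    [-2.98,-1.53,-6.35,0,0,0],
  ],
  claw=0.5,
)

```text
time_s: 12.85
tcp_pos: [0.6298, 0.1335, 0.0985]
tool_rot: [0.782, -3.041, -0.0]
wrist_force: [0.5, -0.7, 0.3]
gripper_width: 0.0426
grasp_force: 0.0
```

Request:
send_rows(
  increments=[
    [0,0,0,0,0,0],
    [0,0,0,0,0,0],
    [0,0,0,0,0,0],
    [0,0,0,0,0,0],
    [0,0,0,0,0,0],
    [0,0,0,0,0,0],
  ],
  claw=0,
)

```text
time_s: 13.45
tcp_pos: [0.6305, 0.1344, 0.1004]
tool_rot: [-0.783, 3.042, 0.001]
wrist_force: [-5.0, 2.2, 5.5]
gripper_width: 0.015
grasp_force: 30.0
```

The knob is held, so the TCP offset is confirmed. Turning the latch aside to about −0.45.

Request:
send_rows(
  increments=[
    [0.03,-0.21,0,0,0,0],
    [0.08,-0.42,0,0,0,0],
    [0.16,-0.62,0,0,0,0],
    [0.26,-0.81,0,0,0,0],
    [0.38,-0.98,0,0,0,0],
    [0.52,-1.14,0,0,0,0],
    [0.68,-1.28,0,0,0,0],
    [0.86,-1.41,0,0,0,0],
  ],
)

```text
time_s: 14.25
tcp_pos: [0.6508, 0.1001, 0.1004]
tool_rot: [0.785, -3.04, -0.004]
wrist_force: [-9.4, 5.5, 8.4]
gripper_width: 0.0152
grasp_force: 30.0
```

Request:
send_rows(
  increments=[
    [0,0,0,0,0,0],
    [0,0,0,0,0,0],
    [0,0,0,0,0,0],
    [0,0,1,0,0,0],
    [0,0,2.5,0,0,0],
    [0.5,0,4,0,0,0],
    [1.5,1,5.5,0,0,0],
    [2.5,2,6.5,0,0,0],
  ],
  claw=0.6,
)

```text
time_s: 15.05
tcp_pos: [0.7161, 0.1481, 0.266]
tool_rot: [-0.779, 3.039, -0.002]
wrist_force: [1.4, -0.1, 0.7]
gripper_width: 0.0518
grasp_force: 0.0
```

Run:
```python
from h import *
s=manip.get_state();print(s["time_s"],s["tcp_pos"],s["tool_rot"],s["wrist_force"],s["gripper_width"])
c=manip.read_camera("wrist")
for l,z in dict(latch_knob=.148,keeper=.155,stop=.1,seat_high=.112,seat_low=.03,bottle=0,guard=0).items():
  print(l,[(np.round(k["xy"],1),round(k["confidence"],2),atz(c,k["xy"],z).round(4)) for k in manip.landmark_of(l,"wrist")])
# gate rail from the top camera
t=manip.read_camera("top");b=manip.read_camera("side")
for l,z in dict(gate_grip=.135,gate_end=.078,gate_low=.028,gate_high=.11,gate=.012,rack=0).items():
  for n,cc in(("top",t),("side",b)):
    print(l,n,[(np.round(k["xy"],1),round(k["confidence"],2),atz(cc,k["xy"],z).round(3)[:2]) for k in manip.landmark_of(l,n)])
```

```text
15.05 [0.71612244 0.14814952 0.26597416] [-7.78873560e-01  3.03922135e+00 -1.81694335e-03] [ 1.35824499 -0.09816877  0.7050854 ] 0.05183929035980304
latch_knob [(array([243.4, 103.8]), 0.78, array([0.653 , 0.0984, 0.148 ]))]
keeper [(array([290.1, 175.6]), 0.98, array([0.6927, 0.1745, 0.155 ]))]
stop [(array([284.2, 169. ]), 0.77, array([0.6954, 0.1744, 0.1   ]))]
seat_high [(array([447.2, 158.5]), 0.79, array([0.5928, 0.3316, 0.112 ]))]
seat_low [(array([410.9, 148.8]), 0.66, array([0.5916, 0.328 , 0.03  ]))]
bottle [(array([406.1,   4.6]), 0.89, array([0.4312, 0.2224, 0.    ])), (array([243.6, 106. ]), 0.25, array([0.6538, 0.0916, 0.    ]))]
guard [(array([401.9, 149.4]), 0.6, array([0.5944, 0.3311, 0.    ]))]
gate_grip top [(array([410.1, 245.8]), 0.79, array([ 0.328, -0.475])), (array([356.9, 285.3]), 0.65, array([ 0.209, -0.305])), (array([372.1, 188.9]), 0.6, array([ 0.509, -0.367])), (array([382.3, 171.4]), 0.16, array([ 0.565, -0.402]))]
gate_grip side [(array([314.9, 351.7]), 0.98, array([ 0.315, -0.501])), (array([347.8, 259.4]), 0.7, array([ 0.515, -0.361])), (array([220.4
[... 1196 characters left out ...]
[222.7, 294.3]), 0.84, array([ 0.233, -0.282])), (array([303.1, 265.8]), 0.6, array([ 0.43 , -0.307])), (array([341.5, 338.1]), 0.6, array([ 0.388, -0.495]))]
gate top [(array([396.1, 228.9]), 0.83, array([ 0.395, -0.473])), (array([350.3, 216.2]), 0.77, array([ 0.439, -0.319])), (array([333.3, 279. ]), 0.74, array([ 0.23 , -0.254]))]
gate side [(array([338.3, 362.3]), 0.8, array([ 0.393, -0.496])), (array([302.8, 291.6]), 0.63, array([ 0.435, -0.309])), (array([219.8, 312.1]), 0.55, array([ 0.232, -0.256]))]
rack top [(array([356.2, 190.3]), 0.91, array([ 0.532, -0.346]))]
rack side [(array([340. , 288.2]), 0.57, array([ 0.528, -0.342])), (array([238.5, 127.8]), 0.5, array([0.69 , 0.497]))]
```

Request:
send_rows(
  increments=[
    [-0.5,-1,0.5,0,0,-0.8],
    [-1,-2.5,1,0,0,-1.8],
    [-1.5,-4,1.4,0,0,-2.8],
    [-2,-6,1.4,0,0,-3.8],
    [-2.5,-8,1.4,0,0,-4.8],
    [-3,-10,1.4,0,0,-5.8],
    [-3.7,-12,1.4,0,0,-6.8],
    [-4.2,-14,1.4,0,0,-7.8],
  ],
  claw=0.45,
)

```text
time_s: 16.95
tcp_pos: [0.6109, -0.1942, 0.2974]
tool_rot: [0.496, 3.102, -0.0]
wrist_force: [-0.2, -0.4, -1.6]
gripper_width: 0.0392
grasp_force: 0.0
```

Request:
send_rows(
  increments=[
    [-0.5,-2,0,0,0,-0.8],
    [-1,-4,0,0,0,-1.6],
    [-1.5,-5.7,0,0,0,-2.4],
    [-2,-7.2,0,0,0,-3],
    [-2.2,-7.9,0,0,0,-3],
    [-2.2,-7.9,0,0,0,-3],
    [-2.2,-7.9,0,0,0,-3],
  ],
)

```text
time_s: 17.65
tcp_pos: [0.5572, -0.3893, 0.297]
tool_rot: [-0.968, -2.989, -0.002]
wrist_force: [0.9, -0.3, -0.2]
gripper_width: 0.0391
grasp_force: 0.0
```

Run:
```python
from h import *
s=manip.get_state();print(s["time_s"],s["tcp_pos"],s["tool_rot"],s["wrist_force"],s["gripper_width"])
c=manip.read_camera("wrist");print(c["position"])
for l,z in dict(gate_grip=.135,gate_end=.078,gate_low=.028,gate_high=.11,gate=.012,rack=0,plain_panel=.012).items():
  print(l,[(np.round(k["xy"],1),round(k["confidence"],2),atz(c,k["xy"],z).round(4)[:2]) for k in manip.landmark_of(l,"wrist")])
cv2.imwrite("pics/w7.png",c["image"][:,:,::-1])
```

```text
17.65 [ 0.55723162 -0.38925576  0.2969542 ] [-9.67757862e-01 -2.98871425e+00 -1.58608222e-03] [ 0.94107465 -0.31888099 -0.15475661] 0.03909156528329865
[ 0.5031226  -0.35149113  0.49760252]
gate_grip [(array([246.4, 129.8]), 0.78, array([ 0.507, -0.369])), (array([82. , 59.4]), 0.6, array([ 0.3402, -0.4704]))]
gate_end [(array([65.6, 23.3]), 0.6, array([ 0.2724, -0.4765])), (array([249.1,  47.5]), 0.58, array([ 0.4278, -0.3088])), (array([251.5,  65.2]), 0.27, array([ 0.4464, -0.3186]))]
gate_low [(array([250.8,  60.8]), 0.87, array([ 0.4343, -0.312 ])), (array([142.7, 116.2]), 0.69, array([ 0.4021, -0.4871]))]
gate_high [(array([128.7, 115.5]), 0.91, array([ 0.409 , -0.4768])), (array([249.3,  45.8]), 0.74, array([ 0.4322, -0.3108]))]
gate [(array([254.2,  65. ]), 0.84, array([ 0.4396, -0.31  ])), (array([150.5, 115.6]), 0.74, array([ 0.405 , -0.4815]))]
rack [(array([271.7, 130.5]), 0.62, array([ 0.5329, -0.3436]))]
plain_panel [(array([291. ,  61.2]), 0.71, array([ 0.4671, -0.263 ]))]
```

View pics/w7.png

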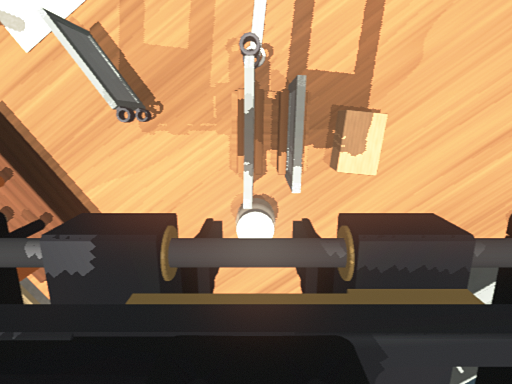

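The wrist view confirms the gate: its upper knuckle ring is at px (250,43) and its rail runs from (249,56) to (248,208), longer than the plain panel at (297,135) and the free panel at (95,65).

Run:
```python
from h import *
c=manip.read_camera("wrist");s=manip.get_state()
g=cv2.cvtColor(c["image"],cv2.COLOR_RGB2GRAY)
for r in range(60,210,16): print(r,g[r,238:262].tolist())
K=atz(c,(250,43.5),.134);E=atz(c,(248,208),.143);N=atz(c,(249,56),.143)
print(K,N,E,np.linalg.norm((E-K)[:2]),np.linalg.norm((E-N)[:2]),np.arctan2(*(E-N)[1::-1]),np.arctan2(*(E-K)[1::-1]))
T=R.from_rotvec(s["tool_rot"]).as_matrix();print("tool y angle",np.arctan2(T[1,1],T[0,1]))
```

```text
60 [186, 188, 190, 188, 167, 135, 193, 247, 250, 250, 254, 252, 250, 251, 253, 249, 215, 177, 135, 100, 98, 92, 118, 169]
76 [180, 182, 186, 187, 186, 188, 227, 247, 245, 244, 244, 243, 244, 246, 249, 229, 121, 104, 119, 122, 122, 121, 118, 119]
92 [176, 188, 183, 178, 172, 170, 223, 249, 246, 245, 245, 245, 245, 246, 250, 227, 113, 92, 97, 104, 100, 99, 97, 95]
108 [101, 100, 101, 98, 92, 111, 190, 234, 230, 231, 233, 233, 199, 126, 111, 115, 106, 94, 100, 101, 100, 97, 94, 92]
124 [100, 100, 101, 100, 95, 99, 111, 120, 119, 119, 120, 119, 118, 119, 115, 111, 102, 91, 99, 101, 100, 96, 95, 94]
140 [104, 101, 102, 100, 98, 102, 115, 121, 120, 121, 120, 119, 121, 120, 115, 112, 106, 112, 129, 130, 115, 97, 95, 93]
156 [188, 198, 192, 189, 186, 174, 142, 122, 121, 123, 123, 121, 122, 122, 119, 114, 112, 123, 132, 129, 127, 127, 126, 123]
172 [189, 193, 191, 185, 185, 224, 253, 254, 254, 239, 182, 159, 155, 152, 147, 140, 116, 126, 131, 131, 130, 130, 129, 123]
188 [204, 202, 201, 200, 199, 226, 246, 248, 247, 247, 248, 248, 250, 237, 176, 178, 204, 202, 202, 201, 200, 198, 194, 193]
204 [175, 176, 155, 117, 120, 219, 254, 254, 254, 253, 255, 255, 255, 252, 166, 146, 151, 152, 152, 151, 148, 145, 141, 137]
[ 0.43517923 -0.311453    0.134     ] [ 0.44617937 -0.32057939  0.143     ] [ 0.58254758 -0.42195892  0.143     ] 0.18419823116418774 0.1699237979292459 -0.6392797912915884 -0.6434127323110322
tool y angle 0.9446257972102372
```

Request:
send_rows(
  increments=[
    [-1,0.45,-0.5,0,0,-0.14],
    [-1.84,0.84,-1.5,0,0,-0.14],
    [-1.84,0.84,-3,0,0,-0.14],
    [-1.84,0.84,-4.5,0,0,-0.14],
    [-1.84,0.84,-6,0,0,-0.14],
    [-1.84,0.84,-7.3,0,0,-0.14],
    [-1.84,0.84,-8.2,0,0,-0.14],
    [-1.84,0.84,-8.76,0,0,-0.14],
  ],
)

```text
time_s: 18.9
tcp_pos: [0.5098, -0.3679, 0.0755]
tool_rot: [-0.99, -2.978, -0.002]
wrist_force: [0.1, -0.3, -0.1]
gripper_width: 0.0395
grasp_force: 0.0
```

Request:
send_rows(
  increments=[
    [0,0,0,0,0,0],
    [0,0,0,0,0,0],
    [0,0,0,0,0,0],
    [0,0,0,0,0,0],
    [0,0,0,0,0,0],
    [0,0,0,0,0,0],
  ],
  claw=0,
)

```text
time_s: 19.5
tcp_pos: [0.5117, -0.3697, 0.0796]
tool_rot: [0.99, 2.979, -0.001]
wrist_force: [0.1, 0.6, 5.5]
gripper_width: 0.0099
grasp_force: 30.0
```

The gate is gripped at width 9.9 mm. Lifting it straight out.

Request:
send_rows(
  increments=[
    [0,0,0.4,0,0,0],
    [0,0,1,0,0,0],
    [0,0,1.8,0,0,0],
    [0,0,2.8,0,0,0],
    [0,0,3.8,0,0,0],
    [0,0,4.8,0,0,0],
    [0,0,5.3,0,0,0],
  ],
)

```text
time_s: 20.2
tcp_pos: [0.5116, -0.3697, 0.2138]
tool_rot: [0.99, 2.978, -0.002]
wrist_force: [0.4, -0.6, -5.6]
gripper_width: 0.0101
grasp_force: 30.0
```

Request:
send_rows(
  increments=[
    [0,0.7,0.2,0,0,-0.4],
    [0,1.8,0.2,0,0,-1.2],
    [0.1,3.2,0.2,0,0,-2.1],
    [0.2,4.8,0.2,0,0,-3],
    [0.3,6.4,0.2,0,0,-4],
    [0.4,8,0.2,0,0,-5],
    [0.5,9.6,0.2,0,0,-6],
    [0.5,11.2,0.2,0,0,-6.6],
  ],
)

```text
time_s: 21.0
tcp_pos: [0.5228, -0.0873, 0.2151]
tool_rot: [-1.947, -2.465, 0.0]
wrist_force: [1.4, 0.2, -6.1]
gripper_width: 0.0099
grasp_force: 30.0
```

Request:
send_rows(
  increments=[
    [0,1.6,0,0,0,-0.6],
    [0,3.2,0,0,0,-1.2],
    [0,4.8,0,0,0,-1.8],
    [0,6.2,0,0,0,-2.3],
    [0.1,7.4,0,0,0,-2.7],
    [0.1,8.3,0,0,0,-2.85],
    [0.1,8.8,0,0,0,-2.85],
    [0.1,9,0,0,0,-2.85],
  ],
)

```text
time_s: 21.8
tcp_pos: [0.5253, 0.1368, 0.2151]
tool_rot: [-2.285, -2.155, 0.002]
wrist_force: [0.3, -1.3, -5.9]
gripper_width: 0.0096
grasp_force: 30.0
```

Run:
```python
from h import *
s=manip.get_state();print(s["time_s"],s["tcp_pos"],s["tool_rot"],s["wrist_force"],s["torque"],s["gripper_width"])
T=R.from_rotvec(s["tool_rot"]).as_matrix();print("y ang",np.arctan2(T[1,1],T[0,1]))
c=manip.read_camera("wrist");print(c["position"],c["attitude"])
dz=s["tcp_pos"][2]-.078
for l,z in dict(gate_grip=.135+dz,gate_high=.11+dz,gate_low=.028+dz,gate=.012+dz,seat_high=.112,seat_low=.03,keeper=.155,latch_knob=.148,guard=0,bottle=0).items():
  print(l,[(np.round(k["xy"],1),round(k["confidence"],2),atz(c,k["xy"],z).round(4)[:2]) for k in manip.landmark_of(l,"wrist")])
K=np.array(s["tcp_pos"])+T@[.095,0,0]; K[2]=.134+dz
print("knuckle top expected px",proj(c,K),K)
cv2.imwrite("pics/w8.png",c["image"][:,:,::-1])
```

```text
21.8 [0.52530223 0.13679105 0.21514218] [-2.28522931e+00 -2.15497508e+00  1.57192656e-03] [ 0.25988664 -1.29308319 -5.87041625] [-0.38569033  0.04939857 -0.00669019] 0.009554653839128955
y ang -0.05865374600293426
[0.52807396 0.20167114 0.41572982] [ 2.89813559 -0.08487726 -0.01212117]
gate_grip [(array([254.4, 246.9]), 0.76, array([0.5228, 0.1387])), (array([421.5, 132.2]), 0.62, array([0.6029, 0.1908]))]
gate_high [(array([256.9,  54.5]), 0.85, array([0.5296, 0.2328]))]
gate_low [(array([258.5,  77.5]), 0.85, array([0.5306, 0.2315]))]
gate [(array([258.8,  82.8]), 0.72, array([0.5308, 0.2293]))]
seat_high []
seat_low []
keeper [(array([452.7, 138.7]), 0.59, array([0.6903, 0.175 ]))]
latch_knob [(array([398.3, 224.2]), 0.57, array([0.652 , 0.0989]))]
guard [(array([301. ,   7.5]), 0.8, array([0.5884, 0.3281])), (array([395.6, 221.3]), 0.18, array([0.7165, 0.0468]))]
bottle [(array([181.8, 110.6]), 0.93, array([0.4298, 0.2164]))]
knuckle top expected px [259.85999429  46.2500442 ] [0.5308711  0.23162768 0.27114218]
```

Request:
send_rows(
  increments=[
    [0.3,0.8,0,0,0,0],
    [0.6,1.9,0,0,0,0],
    [0.84,2.94,-0.3,0,0,0],
    [0.84,2.94,-1.2,0,0,0],
    [0.84,2.94,-2.2,0,0,0],
    [0.84,2.94,-3.2,0,0,0],
    [0.84,2.94,-4,0,0,0],
    [0.84,2.94,-4,0,0,0],
  ],
)

```text
time_s: 23.15
tcp_pos: [0.5439, 0.2086, 0.1116]
tool_rot: [-2.285, -2.15, 0.01]
wrist_force: [-0.8, 0.1, -6.0]
gripper_width: 0.0098
grasp_force: 30.0
```

Run:
```python
from h import *
s=manip.get_state();print(s["time_s"],s["tcp_pos"],s["tool_rot"],s["wrist_force"])
T=R.from_rotvec(s["tool_rot"]).as_matrix()
dz=s["tcp_pos"][2]-.078
for i in range(2):
  c=manip.read_camera("wrist")
  for l,z in dict(gate_high=.11+dz,seat_high=.112,seat_low=.03,keeper=.155,latch_knob=.148).items():
    print(l,[(np.round(k["xy"],1),round(k["confidence"],2),atz(c,k["xy"],z).round(4)[:2]) for k in manip.landmark_of(l,"wrist")])
K=np.array(s["tcp_pos"])+T@[.095,0,0]; K[2]=.134+dz
print("knuckle top expected px",proj(c,K),K,"pintle tips",proj(c,[.594,.331,.132]),proj(c,[.594,.331,.05]))
im=c["image"][0:220,170:470,::-1]
cv2.imwrite("pics/w9.png",cv2.resize(im,(798,585),interpolation=cv2.INTER_CUBIC))
```

```text
23.15 [0.54387099 0.20859351 0.11164329] [-2.28519484 -2.15043422  0.01019125] [-0.84122855  0.06873955 -6.03166   ]
gate_high [(array([255.9,  56.1]), 0.67, array([0.548 , 0.3039]))]
seat_high [(array([328.1,  17.6]), 0.85, array([0.5916, 0.3279])), (array([461.8, 238.4]), 0.52, array([0.6834, 0.1837]))]
seat_low [(array([308.7,  46. ]), 0.74, array([0.593 , 0.3294]))]
keeper [(array([434.4, 382.8]), 0.39, array([0.6469, 0.1075]))]
latch_knob [(array([435.3, 382.4]), 0.64, array([0.6519, 0.1004]))]
gate_high [(array([255.1,  56.8]), 0.82, array([0.5516, 0.3058]))]
seat_high []
seat_low [(array([299.9,  53.8]), 0.57, array([0.5916, 0.3263])), (array([258.1,  80.8]), 0.23, array([0.5539, 0.3063]))]
keeper [(array([508.2, 278.8]), 0.72, array([0.6929, 0.1735]))]
latch_knob [(array([423.8, 375.8]), 0.89, array([0.6521, 0.1002]))]
knuckle top expected px [250.87455983  52.37030421] [0.54963737 0.3034181  0.16764329] pintle tips [330.09313004   5.94121573] [306.20009332  42.16730909]
```

View pics/w9.png

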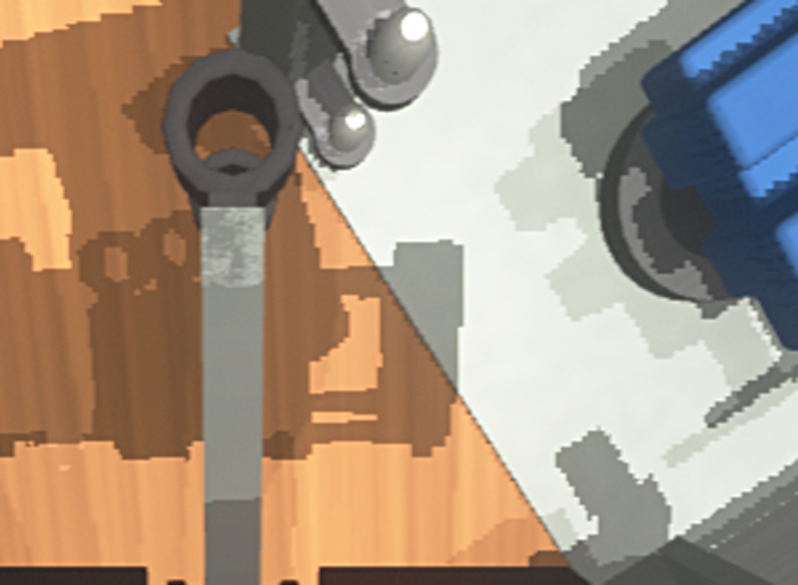

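The wrist crop shows the knuckle ring centred at (232,117), which is px (257.3,44). The upper pintle tip is at (411,28), px (324.5,10.5), and the lower tip at (350,122), px (301.5,46). I'll re-measure now that the arm has settled, tracking these patches.

```bash
cat > trk.py <<'E'
from h import *
s=manip.get_state();c=manip.read_camera("wrist")
ref=cv2.resize(cv2.imread("pics/w9.png"),(300,220),interpolation=cv2.INTER_AREA)
new=c["image"][:,:,::-1]
def trk(cx,cy,h,l):
    x,y=int(cx-170),int(cy)
    t=ref[max(0,y-h):y+h,x-h:x+h]; w=30
    x0,y0=170+x-h-w,max(0,max(0,y-h)-w)
    S=new[y0:y0+t.shape[0]+2*w,x0:x0+t.shape[1]+2*w]
    r=cv2.matchTemplate(S,t,cv2.TM_CCOEFF_NORMED);_,v,_,m=cv2.minMaxLoc(r)
    d=(x0+m[0]-(170+x-h),y0+m[1]-max(0,y-h)); print(l,"shift",d,round(v,2)); return cx+d[0],cy+d[1]
dz=s["tcp_pos"][2]-.078
k=trk(257.3,44,22,"kn");hi=trk(324.5,10.5,9,"hi");lo=trk(301.5,46.3,9,"lo")
K=atz(c,k,.134+dz);H=atz(c,hi,.131);L=atz(c,lo,.049)
T=R.from_rotvec(s["tool_rot"]).as_matrix()
print(s["time_s"],s["tcp_pos"],"yang",np.arctan2(T[1,1],T[0,1]));print("K",K,"expected",np.array(s["tcp_pos"])+T@[.095,0,0]);print("H",H,"L",L)
cv2.imwrite("pics/w10.png",new)
for l,z in dict(gate_high=.11+dz,seat_high=.112,seat_low=.03).items():
    print(l,[(np.round(q["xy"],1),round(q["confidence"],2),atz(c,q["xy"],z).round(4)[:2]) for q in manip.landmark_of(l,"wrist")])
E
python3 trk.py
```

```text
kn shift (0, 0) 0.99
hi shift (3, -1) 0.93
lo shift (2, -1) 0.97
23.75 [0.54696248 0.20948814 0.11590681] yang -0.060610919041770274
K [0.5516081  0.30526234 0.17190681] expected [0.55271698 0.30431369 0.11591844]
H [0.59123924 0.32889782 0.131     ] L [0.5902789  0.32838889 0.049     ]
gate_high [(array([296.1,  55.7]), 0.74, array([0.5713, 0.3037])), (array([256.8,  56.4]), 0.58, array([0.5513, 0.3046]))]
seat_high [(array([319.3,  20.7]), 0.82, array([0.5905, 0.3287]))]
seat_low [(array([259.9,  83.1]), 0.7, array([0.554 , 0.3038])), (array([303.4,  48.8]), 0.59, array([0.593 , 0.3295]))]
```

Request:
send_rows(
  increments=[
    [0.3,0.18,0,0,0,0],
    [0.6,0.35,0,0,0,0],
    [0.8,0.48,0,0,0,0],
    [0.8,0.48,0,0,0,0],
    [0.8,0.48,0,0,0,0],
    [0.8,0.48,0,0,0,0],
  ],
)

```text
time_s: 24.55
tcp_pos: [0.5666, 0.2214, 0.1153]
tool_rot: [-2.287, -2.153, 0.001]
wrist_force: [-0.7, 0.4, -5.8]
gripper_width: 0.0094
grasp_force: 30.0
```

```bash
sed -i 's/w=30/w=45/' trk.py; python3 trk.py
```

```text
kn shift (0, 0) 0.81
hi shift (-32, 24) 0.86
lo shift (-13, -37) 0.66
24.55 [0.5665623  0.22135018 0.11528559] yang -0.060581772833535885
K [0.57122163 0.31716292 0.17128559] expected [0.57231403 0.3161759  0.11525789]
H [0.59136077 0.32939885 0.131     ] L [0.59859342 0.36668082 0.049     ]
gate_high [(array([255.3,  57.4]), 0.82, array([0.5701, 0.3161]))]
seat_high [(array([290.2,  43.1]), 0.96, array([0.5921, 0.3291]))]
seat_low [(array([283.6,  66.6]), 0.93, array([0.5948, 0.3279])), (array([277. ,  70.5]), 0.67, array([0.5889, 0.3251]))]
```

Request:
send_rows(
  increments=[
    [0.3,0.18,0,0,0,0],
    [0.6,0.36,0,0,0,0],
    [0.81,0.49,0,0,0,0],
    [0.81,0.49,0,0,0,0],
    [0.81,0.49,-0.2,0,0,0],
    [0.81,0.49,-0.4,0,0,0],
    [0.81,0.49,-0.5,0,0,0],
    [0.81,0.49,-0.5,0,0,0],
  ],
)

```text
time_s: 25.55
tcp_pos: [0.5863, 0.2334, 0.102]
tool_rot: [-2.287, -2.152, 0.003]
wrist_force: [-0.5, -0.2, -5.8]
gripper_width: 0.0098
grasp_force: 30.0
```

Run:
```python
from h import *
s=manip.get_state();c=manip.read_camera("wrist");print(s["tcp_pos"],s["wrist_force"],s["torque"])
dz=s["tcp_pos"][2]-.078
im=c["image"];g=cv2.cvtColor(im,cv2.COLOR_RGB2GRAY)
print("tip proj",proj(c,[.5914,.3292,.132]),"kn proj")
# bore interior: print patch
for r in range(20,80,4): print(r,' '.join('%3d'%v for v in g[r,222:296:3]))
for l,z in dict(gate_high=.11+dz,seat_high=.112,seat_low=.03).items():
    print(l,[(np.round(q["xy"],1),round(q["confidence"],2),atz(c,q["xy"],z).round(4)[:2]) for q in manip.landmark_of(l,"wrist")])
```

```text
[0.58625297 0.23340484 0.1019952 ] [-0.48290368 -0.16696001 -5.79181233] [-0.16498167 -0.00420129 -0.03267908]
tip proj [258.17362203  55.69015649] kn proj
20  71  72  71  71  71  70  73  73  84  77  84  85  89  86  87 142 151 146 239 237 238 239 239 239 239
24  74  71  71  72  71  73  72  81  84  88  88  90  90  89  90  87  86 123 209 238 237 238 240 239 240
28  72  70  74  73  71  86  83  83  89  85  85  62  53  78  84  87  89  92 136 244 239 239 238 239 239
32  73  73  72  82  76  83  85  87  74  51  49  49  50  53  51  58  88  90  92  92 242 239 239 239 238
36  70  76  87  86  77  84  88  62  49  48  49  49  51  53  54  55  55  88  93  91 212 237 239 239 239
40  73  65  89  80  79  87  84  48  48  49  49  50  52  51  52  55  55  72  91  96 154 238 237 238 240
44  71  69  61  76  83  89  69  51  49  81  91  91  92  89 129  56  57  59  92  95  92 241 237 238 239
48  71  70  69  65  84  89  66  50  71  69  93 105 109 108 100  95  58  57  92  94  86 244 238 238 239
52  69  70  69  64  82  89  84  56  70  91 110 155 146 148 105  98  88  69  93  98 102 244 240 240 239
56  87  69  70  6
[... 156 characters left out ...]
  93  97  88 151 248 242 241 240
64  91  90  79  71  69  57  83  85  88  84  72  95  96  74  82  90  93  96  83 114 154 154 245 241 240
68  91  91  88  75  70  71  48  81  85  86  89  90  91  90  89  91  93  71  59 153 151 150 248 242 241
72  91  90  88  85  87  93  72  48  53  89  90  92  91  90  92  72  58  60 155 152 150 151 152 243 241
76  92  91 100 113  87  85  79  64  46  90  89  93  90  89  91  54  66 107 152 150 150 151 153 245 242
gate_high [(array([260.4,  56.9]), 0.77, array([0.5925, 0.3282]))]
seat_high [(array([256.2, 246.9]), 0.42, array([0.5832, 0.2146]))]
seat_low [(array([255.8,  57. ]), 0.65, array([0.5907, 0.3468])), (array([259.4,  79.2]), 0.62, array([0.5926, 0.3294]))]
```

The lower view shows the pintle tip centred in the bore at px (257,56), so I'm lowering the gate.

Request:
send_rows(
  increments=[
    [0,0,-0.12,0,0,0],
    [0,0,-0.24,0,0,0],
    [0,0,-0.36,0,0,0],
    [0,0,-0.48,0,0,0],
    [0,0,-0.6,0,0,0],
    [0,0,-0.72,0,0,0],
    [0,0,-0.82,0,0,0],
    [0,0,-0.82,0,0,0],
  ],
)

```text
time_s: 26.55
tcp_pos: [0.5868, 0.2336, 0.082]
tool_rot: [-2.287, -2.153, 0.001]
wrist_force: [0.1, 0.1, -6.5]
gripper_width: 0.0097
grasp_force: 30.0
```

Request:
send_rows(
  increments=[
    [0,0,-0.06,0,0,0],
    [0,0,-0.12,0,0,0],
    [0,0,-0.16,0,0,0],
    [0,0,-0.16,0,0,0],
    [0,0,-0.16,0,0,0],
  ],
)

```text
time_s: 27.05
tcp_pos: [0.5879, 0.2333, 0.0798]
tool_rot: [2.287, 2.152, 0.002]
wrist_force: [-1.6, -5.3, 3.0]
gripper_width: 0.0098
grasp_force: 30.0
```

It is seated: the force has reversed and z matches the hung height. Now swinging it shut about the pintle axis.

Run:
```python
import numpy as np
r=np.array([-.0046,-.0958])
for f in [.07,.14,.21,.28,.35,.42,.49,.55,.58,.6,.62,.64]:
    R=np.array([[np.cos(f),-np.sin(f)],[np.sin(f),np.cos(f)]]);print(f,((R@r-r)/.025).round(3),round(np.degrees(f)/6,3))
```

```text
0.07 [ 0.268 -0.003] 0.668
0.14 [0.537 0.012] 1.337
0.21 [0.803 0.046] 2.005
0.28 [1.066 0.098] 2.674
0.35 [1.325 0.169] 3.342
0.42 [1.579 0.258] 4.011
0.49 [1.825 0.364] 4.679
0.55 [2.03  0.469] 5.252
0.58 [2.13  0.526] 5.539
0.6 [2.196 0.565] 5.73
0.62 [2.261 0.606] 5.921
0.64 [2.325 0.648] 6.112
```

Request:
send_rows(
  increments=[
    [0.268,0,0,0,0,0.668],
    [0.537,0.012,0.02,0,0,1.337],
    [0.803,0.046,0.02,0,0,2.005],
    [1.066,0.098,0.02,0,0,2.674],
    [1.325,0.169,0.02,0,0,3.342],
    [1.579,0.258,0.02,0,0,4.011],
    [1.825,0.364,0.02,0,0,4.679],
    [1.825,0.364,0.02,0,0,4.679],
  ],
)

```text
time_s: 27.85
tcp_pos: [0.6339, 0.2425, 0.0797]
tool_rot: [1.696, 2.643, 0.001]
wrist_force: [0.0, -6.1, 1.7]
gripper_width: 0.0099
grasp_force: 30.1
```

Request:
send_rows(
  increments=[
    [0.07,0.035,0,0,0,0.19],
    [0.14,0.07,0,0,0,0.38],
    [0.205,0.105,0,0,0,0.573],
    [0.26,0.13,0,0,0,0.72],
    [0.26,0.13,0,0,0,0.72],
  ],
)

```text
time_s: 28.35
tcp_pos: [0.6399, 0.2459, 0.0797]
tool_rot: [1.596, 2.705, 0.001]
wrist_force: [0.6, -5.4, 4.6]
gripper_width: 0.0098
grasp_force: 30.0
```

Run:
```python
from h import *
s=manip.get_state();c=manip.read_camera("wrist");T=R.from_rotvec(s["tool_rot"]).as_matrix()
print(s["tcp_pos"],s["wrist_force"],s["torque"],"gate ang",np.arctan2(T[1,1],T[0,1])-np.pi/2)
for l,z in dict(gate_high=.112,keeper=.155,stop=.1,latch_knob=.148,gate_grip=.137,gate_end=.08).items():
    print(l,[(np.round(q["xy"],1),round(q["confidence"],2),atz(c,q["xy"],z).round(4)[:2]) for q in manip.landmark_of(l,"wrist")])
```

```text
[0.63985106 0.24586238 0.07970982] [ 0.59442071 -5.44147333  4.58886707] [-0.75735293  0.09579728  0.09007333] gate ang -1.0660227498870691
gate_high [(array([253.2,  53.3]), 0.81, array([0.59  , 0.3295]))]
keeper []
stop [(array([ 28.2, 106.7]), 0.58, array([0.4909, 0.2454]))]
latch_knob []
gate_grip [(array([255.3, 247.8]), 0.71, array([0.637 , 0.2467]))]
gate_end []
```

Request:
send_rows(
  increments=[
    [0.055,0.035,0,0,0,0.1],
    [0.111,0.071,0,0,0,0.19],
    [0.176,0.112,0,0,0,0.38],
    [0.176,0.112,0,0,0,0.38],
  ],
)

```text
time_s: 29.1
tcp_pos: [0.6441, 0.2482, 0.0797]
tool_rot: [1.541, 2.736, -0.001]
wrist_force: [0.5, -7.0, 4.1]
gripper_width: 0.0099
grasp_force: 30.2
```

Request:
send_rows(
  increments=[
    [0.032,0.021,0,0,0,0.1],
    [0.064,0.042,0,0,0,0.19],
    [0.064,0.042,0,0,0,0.19],
  ],
)

```text
time_s: 29.4
tcp_pos: [0.6447, 0.2486, 0.0797]
tool_rot: [-1.516, -2.751, 0.004]
wrist_force: [-3.2, -8.7, 6.8]
gripper_width: 0.0095
grasp_force: 30.1
```

```bash
cat > st.py <<'E'
from h import *
s=manip.get_state();T=R.from_rotvec(s["tool_rot"]).as_matrix()
print(s["time_s"],s["tcp_pos"],s["wrist_force"],s["torque"],"gate ang",np.arctan2(T[1,1],T[0,1])-np.pi/2)
E
python3 st.py
```

```text
29.4 [0.6447015  0.24864339 0.07967244] [-3.18562445 -8.6800217   6.77121961] [-1.32450336  0.83602026 -0.00369298] gate ang -1.0070357764928972
```

Request:
send_rows(
  increments=[
    [0.035,0.022,0,0,0,0.1],
    [0.035,0.022,0,0,0,0.1],
    [0.035,0.022,0,0,0,0.1],
  ],
)

```text
time_s: 29.7
tcp_pos: [0.6448, 0.2487, 0.0797]
tool_rot: [-1.502, -2.758, 0.006]
wrist_force: [-5.7, -10.4, 8.4]
gripper_width: 0.0096
grasp_force: 30.2
```

```bash
python3 st.py
```

```text
29.7 [0.6447696  0.24874184 0.07970839] [ -5.72129847 -10.40591739   8.39157977] [-1.60137728  1.33314985 -0.2824968 ] gate ang -0.9973064821604004
```

The gate is shut against the stop. Releasing and rising.

Request:
send_rows(
  increments=[
    [-0.02,-0.013,0.03,0,0,-0.1],
    [-0.02,-0.013,0.03,0,0,-0.1],
    [-0.02,-0.013,0.03,0,0,-0.1],
    [-0.02,-0.013,0.03,0,0,-0.1],
    [-0.02,-0.013,0.03,0,0,-0.1],
  ],
  claw=0.4,
)

```text
time_s: 30.2
tcp_pos: [0.6455, 0.2506, 0.0796]
tool_rot: [-1.514, -2.752, -0.0]
wrist_force: [0.2, -0.1, 0.1]
gripper_width: 0.0333
grasp_force: 0.0
```

Request:
send_rows(
  increments=[
    [0,0,0.5,0,0,0],
    [0,0,1.2,0,0,0],
    [0,0,2.2,0,0,0],
    [0,0,3.4,0,0,0],
    [0.3,0.1,4.8,0,0,0],
    [0.8,-0.4,6.2,0,0,0],
    [1.5,-1,7.2,0,0,0],
    [2,-1.4,7.4,0,0,0],
  ],
)

```text
time_s: 31.0
tcp_pos: [0.6986, 0.2148, 0.2731]
tool_rot: [1.511, 2.745, 0.01]
wrist_force: [-0.5, 0.7, 0.4]
gripper_width: 0.0347
grasp_force: 0.0
```

```bash
python3 st.py
python3 - <<'E'
from h import *
c=manip.read_camera("wrist")
for l,z in dict(gate_high=.112,seat_high=.112,keeper=.155,stop=.1,latch_knob=.148,gate_grip=.137,gate_end=.08).items():
    print(l,[(np.round(q["xy"],1),round(q["confidence"],2),atz(c,q["xy"],z).round(4)[:2]) for q in manip.landmark_of(l,"wrist")])
O=np.array([.5911,.3292]);t=.56;X=np.array([np.cos(t),np.sin(t)]);Y=np.array([-X[1],X[0]])
G=lambda x,y,z:np.r_[O+x*X+y*Y,z]
# sample image brightness across the rail (guard x) at several y
g=cv2.cvtColor(c["image"],cv2.COLOR_RGB2GRAY)
for y in(-.03,-.06,-.09,-.12,-.15):
    row=[]
    for x in np.arange(-.02,.021,.0025):
        u,v=proj(c,G(x,y,.145)); row.append(int(g[int(round(v)),int(round(u))]) if 0<=v<384 and 0<=u<512 else -1)
    print(y,proj(c,G(0,y,.145)).round(),row)
cv2.imwrite("pics/w11.png",c["image"][:,:,::-1])
E
```

```text
31.0 [0.69861465 0.21477814 0.2730893 ] [-0.53979601  0.69040501  0.43326113] [-0.06736931  0.017467   -0.00098771] gate ang -1.0065056678955413
gate_high [(array([229.6,  33.9]), 0.59, array([0.5926, 0.328 ])), (array([232.3, 233.9]), 0.59, array([0.7137, 0.1337]))]
seat_high [(array([230.2,  32.4]), 0.67, array([0.5924, 0.3296]))]
keeper [(array([230.8, 207.2]), 0.73, array([0.69  , 0.1753]))]
stop [(array([234.9,  52.3]), 0.65, array([0.6051, 0.317 ])), (array([235.6, 196.4]), 0.62, array([0.6929, 0.1744]))]
latch_knob []
gate_grip [(array([225.7, 125.7]), 0.81, array([0.64  , 0.2449])), (array([231.7, 188.9]), 0.66, array([0.6814, 0.1889]))]
gate_end [(array([230.4, 192.6]), 0.91, array([0.6861, 0.1701]))]
-0.03 [227.  56.] [188, 185, 174, 179, 175, 194, 209, 247, 245, 246, 235, 86, 75, 152, 165, 162, 159]
-0.06 [227.  88.] [97, 95, 95, 98, 103, 96, 254, 248, 248, 250, 195, 150, 150, 162, 162, 164, 163]
-0.09 [228. 119.] [174, 177, 185, 182, 142, 98, 121, 155, 122, 120, 105, 120, 122, 121, 121, 124, 160]
-0.12 [229. 148.] [169, 171, 166, 182, 188, 141, 122, 123, 124, 107, 113, 117, 124, 123, 115, 199, 250]
-0.15 [229. 176.] [182, 176, 177, 177, 142, 236, 237, 236, 241, 120, 99, 135, 168, 245, 155, 159, 159]
```

Run:
```python
from h import *
s=manip.get_state();c=manip.read_camera("wrist")
T=R.from_rotvec(s["tool_rot"]).as_matrix();Rc=rot(c["attitude"])
# camera in tool
o=T.T@(np.array(c["position"])-s["tcp_pos"]);Q=T.T@Rc
d=dict(c);T2=R.from_euler("z",-.0606+np.pi/2-np.pi/2).as_matrix()
yv=np.array([np.cos(-.0606),np.sin(-.0606),0]);zv=np.array([0,0,-1.]);T2=np.c_[np.cross(yv,zv),yv,zv]
d["position"]=np.array([.547,.2095,.1159])+T2@o;d["attitude"]=T2@Q
P=[atz(d,p,0) for p in((282.8,56.4),(341,148.5),(380.5,204.9))]
print("floor edge",P[0],P[2],[np.arctan2(*(b-a)[1::-1]) for a,b in((P[0],P[1]),(P[1],P[2]),(P[0],P[2]))])
# rail edges now
g=cv2.cvtColor(c["image"],cv2.COLOR_RGB2GRAY).astype(float)
for r in list(range(56,108,6))+list(range(160,200,5)):
    print(r,g[r,208:250].astype(int).tolist())
```

```text
floor edge [0.57786847 0.33048788 0.        ] [0.67645425 0.17648655 0.        ] [np.float64(-1.0199029625348377), np.float64(-0.975230568502852), np.float64(-1.0013682872395056)]
56 [203, 200, 201, 197, 186, 183, 182, 180, 176, 169, 169, 175, 178, 174, 172, 170, 165, 171, 244, 254, 250, 254, 255, 255, 255, 254, 255, 255, 255, 146, 85, 87, 80, 64, 63, 65, 73, 106, 149, 161, 161, 159]
62 [204, 198, 185, 182, 177, 172, 170, 171, 177, 177, 174, 172, 170, 169, 169, 169, 165, 168, 221, 248, 245, 244, 244, 244, 244, 244, 245, 249, 230, 119, 81, 87, 87, 97, 133, 161, 161, 159, 161, 161, 159, 157]
68 [170, 192, 176, 170, 174, 178, 177, 174, 170, 169, 169, 169, 168, 170, 171, 170, 167, 179, 229, 249, 245, 246, 245, 245, 245, 245, 247, 252, 228, 99, 83, 82, 83, 94, 134, 162, 160, 159, 160, 159, 161, 160]
74 [118, 111, 98, 96, 94, 93, 94, 93, 92, 91, 95, 98, 88, 95, 137, 169, 168, 182, 231, 248, 246, 246, 246, 246, 245, 246, 247, 251, 228, 107, 111, 137, 153, 140, 140, 161, 161, 160, 160, 160, 159, 157]
80 [120, 109, 94, 93, 94, 94, 95, 96, 96, 94, 95, 94, 94, 94, 94, 92, 89, 120, 219, 252, 247
[... 1892 characters left out ...]
33, 233, 233, 234, 236, 231, 172, 101, 97, 95, 91, 103, 135, 151, 163, 229, 239, 167, 146, 152, 155, 158]
185 [193, 196, 197, 192, 175, 174, 178, 179, 178, 152, 106, 99, 96, 101, 99, 96, 136, 212, 240, 237, 235, 234, 234, 235, 237, 233, 173, 95, 92, 93, 94, 113, 140, 151, 125, 96, 97, 98, 97, 96, 103, 132]
190 [100, 98, 96, 99, 100, 101, 101, 100, 99, 101, 102, 102, 99, 97, 97, 101, 141, 210, 236, 233, 232, 232, 232, 233, 236, 218, 141, 91, 89, 96, 113, 122, 120, 110, 98, 98, 98, 99, 98, 99, 104, 134]
195 [98, 96, 103, 144, 177, 170, 135, 95, 92, 92, 93, 92, 93, 92, 90, 93, 174, 245, 252, 246, 218, 155, 150, 157, 147, 136, 108, 91, 90, 92, 95, 97, 99, 98, 98, 101, 103, 102, 101, 100, 96, 96]
```

Rail direction is about −1.02, matching shut to within measuring error. As a check, I'll press its free end lightly inwards with shut fingers.

Request:
send_rows(
  increments=[
    [-1,-0.6,0,0,0,0],
    [-2.2,-1.2,0,0,0,0],
    [-2.67,-1.47,-1.5,0,0,0],
    [-2.67,-1.47,-3.2,0,0,0],
    [-2.67,-1.47,-5,0,0,0],
    [-2.67,-1.47,-6.6,0,0,0],
    [-2.67,-1.47,-7.7,0,0,0],
    [-2.67,-1.47,-7.9,0,0,0],
  ],
  claw=0,
)

```text
time_s: 32.25
tcp_pos: [0.6246, 0.1782, 0.0621]
tool_rot: [-1.511, -2.746, 0.008]
wrist_force: [-0.7, -0.3, -0.9]
gripper_width: 0.0006
grasp_force: 0.0
```

Request:
send_rows(
  increments=[
    [0.17,0.1,0,0,0,0],
    [0.34,0.21,0,0,0,0],
    [0.51,0.32,0,0,0,0],
    [0.68,0.42,0,0,0,0],
    [0.77,0.47,0,0,0,0],
    [0.77,0.47,0,0,0,0],
    [0.77,0.47,0,0,0,0],
  ],
)

```text
time_s: 32.95
tcp_pos: [0.6481, 0.1901, 0.0674]
tool_rot: [-1.515, -2.752, 0.0]
wrist_force: [-0.2, -1.1, 0.1]
gripper_width: 0.0006
grasp_force: 0.0
```

Request:
send_rows(
  increments=[
    [0.09,0.05,0,0,0,0],
    [0.17,0.1,0,0,0,0],
    [0.17,0.1,0,0,0,0],
  ],
)

```text
time_s: 33.25
tcp_pos: [0.6526, 0.1927, 0.0673]
tool_rot: [1.515, 2.752, 0.0]
wrist_force: [0.9, -0.3, 1.3]
gripper_width: 0.0003
grasp_force: 0.0
```

Request:
send_rows(
  increments=[
    [0.1,0.06,0,0,0,0],
    [0.14,0.09,0,0,0,0],
    [0.14,0.09,0,0,0,0],
  ],
)

```text
time_s: 33.55
tcp_pos: [0.656, 0.195, 0.0673]
tool_rot: [1.515, 2.752, -0.0]
wrist_force: [-0.5, -0.1, 0.0]
gripper_width: 0.0002
grasp_force: 0.2
```

Request:
send_rows(
  increments=[
    [0.07,0.04,0,0,0,0],
    [0.14,0.09,0,0,0,0],
    [0.14,0.09,0,0,0,0],
  ],
)

```text
time_s: 33.85
tcp_pos: [0.658, 0.1962, 0.0672]
tool_rot: [-1.514, -2.75, 0.005]
wrist_force: [-6.8, -3.9, 4.0]
gripper_width: 0.0004
grasp_force: 3.9
```

The contact is firm, so the gate is on its stop. Moving to the latch knob.

Request:
send_rows(
  increments=[
    [-0.7,-0.45,0,0,0,0],
    [-1.4,-0.9,0.3,0,0,0],
    [-1.4,-0.9,1.8,0,0,0],
    [-1.4,-0.9,3.6,0,0,1.3],
    [-1.4,-1.3,5.2,0,0,2.6],
    [-1.2,-2,6,0,0,3.9],
    [-0.9,-2.8,6,0,0,5.2],
    [-0.6,-3.5,6,0,0,6.5],
  ],
  claw=0.5,
)

```text
time_s: 34.65
tcp_pos: [0.6455, 0.1091, 0.2193]
tool_rot: [0.5, 3.098, 0.001]
wrist_force: [-0.3, 0.2, -0.8]
gripper_width: 0.043
grasp_force: 0.0
```

Request:
send_rows(
  increments=[
    [1,0,0,0,0,1.3],
    [2,0,0,0,0,2.6],
    [3,0.6,0,0,0,3.9],
    [3,1.1,0,0,0,5.2],
    [3,1.1,0,0,0,6.5],
    [3,1.1,0,0,0,7.93],
    [3,1.1,0,0,0,7.93],
    [3,1.1,0,0,0,7.93],
  ],
)

```text
time_s: 35.45
tcp_pos: [0.7194, 0.1372, 0.2173]
tool_rot: [-0.778, 3.044, 0.0]
wrist_force: [0.4, 0.7, -0.2]
gripper_width: 0.0437
grasp_force: 0.0
```

```bash
python3 st.py
python3 - <<'E'
from h import *
c=manip.read_camera("wrist")
for l,z in dict(latch_knob=.148,keeper=.155,gate_grip=.137,gate_end=.08,gate_high=.112).items():
    print(l,[(np.round(q["xy"],1),round(q["confidence"],2),atz(c,q["xy"],z).round(4)[:2]) for q in manip.landmark_of(l,"wrist")])
E
```

```text
35.45 [0.71941143 0.13720043 0.21730067] [ 0.43937861  0.74407682 -0.15116066] [0.08147024 0.0162402  0.02787315] gate ang 0.5006883918918743
latch_knob [(array([255. , 105.9]), 0.91, array([0.6534, 0.0997]))]
keeper [(array([307.9, 187.1]), 0.65, array([0.6915, 0.1734])), (array([301.6, 179.3]), 0.52, array([0.6882, 0.165 ]))]
gate_grip [(array([394.4, 170.5]), 0.7, array([0.6416, 0.2402]))]
gate_end [(array([293.7, 162.5]), 0.92, array([0.6838, 0.1646]))]
gate_high [(array([482.8, 166.2]), 0.62, array([0.5936, 0.3276]))]
```

Request:
send_rows(
  increments=[
    [-1.2,-0.7,0,0,0,0],
    [-2.4,-1.35,0,0,0,0],
    [-2.66,-1.5,-0.7,0,0,0],
    [-2.66,-1.5,-2,0,0,0],
    [-2.66,-1.5,-3.2,0,0,0],
    [-2.66,-1.5,-4.2,0,0,0],
    [-2.66,-1.5,-4.69,0,0,0],
    [-2.66,-1.5,-4.69,0,0,0],
  ],
)

```text
time_s: 36.55
tcp_pos: [0.6513, 0.0996, 0.0978]
tool_rot: [0.783, -3.038, -0.001]
wrist_force: [0.0, 0.9, -0.3]
gripper_width: 0.0435
grasp_force: 0.0
```

Request:
send_rows(
  increments=[
    [0,0,0,0,0,0],
    [0,0,0,0,0,0],
    [0,0,0,0,0,0],
    [0,0,0,0,0,0],
    [0,0,0,0,0,0],
    [0,0,0,0,0,0],
  ],
  claw=0,
)

```text
time_s: 37.15
tcp_pos: [0.6534, 0.0998, 0.101]
tool_rot: [-0.784, 3.041, -0.0]
wrist_force: [-0.3, 0.6, 2.4]
gripper_width: 0.0152
grasp_force: 30.0
```

```bash
python3 st.py
python3 - <<'E'
import numpy as np
t=.55;a0=-.49
k=lambda a:45*np.array([np.cos(t+np.pi-a),np.sin(t+np.pi-a)])/25
prev=a0
for seg in (np.linspace(a0,.55,9),np.linspace(.55,1.6,9)):
    for a in seg[1:]: print(round(a,2),(k(a)-k(seg[0])).round(2))
E
```

```text
37.15 [0.65344196 0.0997726  0.10104005] [-0.29963676  0.59621751  2.42842027] [ 0.18971302  0.15539532 -0.03037038] gate ang 0.5047706464953858
-0.36 [-0.19  0.13]
-0.23 [-0.37  0.29]
-0.1 [-0.52  0.46]
0.03 [-0.65  0.66]
0.16 [-0.75  0.87]
0.29 [-0.83  1.09]
0.42 [-0.87  1.32]
0.55 [-0.89  1.55]
0.68 [0.02 0.24]
0.81 [0.06 0.47]
0.94 [0.14 0.69]
1.08 [0.24 0.9 ]
1.21 [0.37 1.1 ]
1.34 [0.53 1.28]
1.47 [0.71 1.43]
1.6 [0.9  1.56]
```

Request:
send_rows(
  increments=[
    [-0.19,0.13,0,0,0,0],
    [-0.37,0.29,0,0,0,0],
    [-0.52,0.46,0,0,0,0],
    [-0.65,0.66,0,0,0,0],
    [-0.75,0.87,0,0,0,0],
    [-0.83,1.09,0,0,0,0],
    [-0.87,1.32,0,0,0,0],
    [-0.89,1.55,0,0,0,0],
  ],
)

```text
time_s: 37.95
tcp_pos: [0.6304, 0.1351, 0.1005]
tool_rot: [0.781, -3.041, 0.007]
wrist_force: [0.4, -9.3, 3.2]
gripper_width: 0.015
grasp_force: 30.0
```

Request:
send_rows(
  increments=[
    [0.02,0.24,0,0,0,0],
    [0.06,0.47,0,0,0,0],
    [0.14,0.69,0,0,0,0],
    [0.24,0.9,0,0,0,0],
    [0.37,1.1,0,0,0,0],
    [0.53,1.28,0,0,0,0],
    [0.71,1.43,0,0,0,0],
  ],
)

```text
time_s: 38.65
tcp_pos: [0.6475, 0.1714, 0.1002]
tool_rot: [0.781, -3.039, 0.005]
wrist_force: [-3.9, -7.0, 5.2]
gripper_width: 0.0149
grasp_force: 30.0
```

Request:
send_rows(
  increments=[
    [0.1,0.07,0,0,0,0],
    [0.19,0.13,0,0,0,0],
    [0.19,0.13,0,0,0,0],
  ],
)

```text
time_s: 38.95
tcp_pos: [0.6524, 0.1754, 0.1002]
tool_rot: [0.782, -3.04, 0.004]
wrist_force: [-3.2, -6.0, 4.7]
gripper_width: 0.0153
grasp_force: 30.0
```

```bash
python3 st.py
```

```text
38.95 [0.65239448 0.17544717 0.10017617] [-3.16270864 -6.0229975   4.66435799] [-0.87249276  0.58436694 -0.20742486] gate ang 0.5038261592782725
```

Request:
send_rows(
  increments=[
    [0.03,0.02,0,0,0,0],
    [0.06,0.035,0,0,0,0],
    [0.06,0.035,0,0,0,0],
  ],
)

```text
time_s: 39.25
tcp_pos: [0.6531, 0.176, 0.1002]
tool_rot: [0.782, -3.038, 0.004]
wrist_force: [-4.8, -7.4, 6.1]
gripper_width: 0.0155
grasp_force: 30.0
```

```bash
python3 st.py
```

```text
39.25 [0.65311108 0.17600591 0.1001594 ] [-4.80858776 -7.41896048  6.07364042] [-1.02816645  1.04017712 -0.31802025] gate ang 0.5035266412519208
```

The latch is near its end stop. Releasing and withdrawing for a check.

Request:
send_rows(
  increments=[
    [0,0,0,0,0,0],
    [0,0,0,0,0,0],
    [0,0,0,0,0,0],
    [0,0,0.6,0,0,0],
    [0,0,1.6,0,0,0],
    [0,0,3,0,0,0],
    [0.7,0.1,4.5,0,0,0],
    [2,0.2,5.5,0,0,0],
  ],
  claw=0.45,
)

```text
time_s: 40.05
tcp_pos: [0.7052, 0.1842, 0.2435]
tool_rot: [-0.785, 3.037, -0.0]
wrist_force: [2.5, 0.2, 0.5]
gripper_width: 0.0393
grasp_force: 0.0
```

Request:
send_rows(
  increments=[
    [0.6,0.3,0.5,0,0,0],
    [1,0.5,1,0,0,0],
    [1,0.5,1,0,0,0],
    [1,0.5,1,0,0,0],
  ],
)

```text
time_s: 40.45
tcp_pos: [0.7294, 0.1959, 0.2629]
tool_rot: [-0.785, 3.042, -0.0]
wrist_force: [0.7, 0.0, -0.6]
gripper_width: 0.0392
grasp_force: 0.0
```

```bash
python3 st.py
python3 - <<'E'
from h import *
c=manip.read_camera("wrist")
for l,z in dict(latch_knob=.148,keeper=.155,gate_grip=.137,gate_end=.08,gate_high=.112,seat_high=.112,flask=0,bottle=0).items():
    print(l,[(np.round(q["xy"],1),round(q["confidence"],2),atz(c,q["xy"],z).round(4)[:2]) for q in manip.landmark_of(l,"wrist")])
O=np.array([.5911,.3292]);t=.55;X=np.array([np.cos(t),np.sin(t)]);Y=np.array([-X[1],X[0]])
g=cv2.cvtColor(c["image"],cv2.COLOR_RGB2GRAY)
for y in np.arange(-.02,-.161,-.02):
    q=[]
    for x in np.arange(-.05,.021,.0025):
        u,v=proj(c,np.r_[O+x*X+y*Y,.145]).round().astype(int);q.append(int(g[v,u]) if 0<=v<384 and 0<=u<512 else -1)
    print(y.round(2),q)
for n,zs in (("top",0),("side",0)):
    c=manip.read_camera(n)
    for l,z in dict(gate=.014,gate_grip=.137,latch_knob=.148,plain_panel=.012).items():
        print(n,l,[(np.round(q["xy"],1),round(q["confidence"],2),atz(c,q["xy"],z).round(3)[:2]) for q in manip.landmark_of(l,n)[:4]])
E
```

```text
40.45 [0.72944848 0.19589003 0.26285886] [ 0.66775693  0.02970022 -0.61455243] [0.02877899 0.07768468 0.02993345] gate ang 0.5051054286123176
latch_knob [(array([273.1, 100.5]), 0.86, array([0.6492, 0.1702]))]
keeper [(array([253.4, 142.3]), 0.75, array([0.6938, 0.1726])), (array([382.7, 123. ]), 0.67, array([0.6161, 0.2745]))]
gate_grip [(array([336. , 126.7]), 0.72, array([0.6395, 0.2406]))]
gate_end [(array([257.5, 128.4]), 0.84, array([0.6821, 0.171 ])), (array([450.2, 194.9]), 0.5, array([0.6354, 0.429 ]))]
gate_high [(array([418.8, 126.2]), 0.61, array([0.5917, 0.3273]))]
seat_high [(array([422.2, 129. ]), 0.64, array([0.5924, 0.3324])), (array([390.6, 124.3]), 0.63, array([0.6053, 0.2984]))]
flask [(array([196.9, 130.1]), 0.94, array([0.73  , 0.0951]))]
bottle []
-0.02 [130, 137, 135, 104, 116, 101, 102, 105, 104, 103, 102, 100, 117, 122, 171, 85, 70, 68, 86, 255, 255, 255, 255, 66, 93, 136, 134, 134, 134]
-0.04 [131, 124, 126, 121, 129, 128, 126, 130, 103, 101, 101, 100, 99, 100, 98, 137, 128, 71, 146, 237, 237, 238, 210, 152, 151, 153, 155, 154, 153]
-0.06 [130, 125, 128, 12
[... 1282 characters left out ...]
.652, 0.167]))]
top plain_panel [(array([333.1, 208.3]), 0.63, array([ 0.467, -0.262])), (array([205.1, 145. ]), 0.28, array([0.693, 0.178]))]
side gate [(array([234.5, 148.8]), 0.62, array([0.593, 0.348])), (array([337.4, 360.6]), 0.57, array([ 0.393, -0.493])), (array([219.2, 313.5]), 0.56, array([ 0.228, -0.26 ])), (array([235.7, 130.3]), 0.42, array([0.66 , 0.465]))]
side gate_grip [(array([311.8, 351.1]), 0.93, array([ 0.31 , -0.498])), (array([220.2, 318. ]), 0.85, array([ 0.196, -0.349])), (array([257.9, 127. ]), 0.69, array([0.642, 0.257]))]
side latch_knob [(array([274.1, 133.8]), 0.52, array([0.655, 0.174]))]
side plain_panel [(array([304.3, 273.8]), 0.84, array([ 0.471, -0.265]))]
```

Run:
```python
from h import *
c=manip.read_camera("wrist");im=c["image"]
g=cv2.cvtColor(im,cv2.COLOR_RGB2GRAY)
O=np.array([.5911,.3292]);t=.55;X=np.array([np.cos(t),np.sin(t)]);Y=np.array([-X[1],X[0]])
# rectified guard-frame maps at z=.158 (knob top), print 2.5mm grid
for z in(.158,.128):
  print(z,"cols x -60..0 step 3")
  for y in np.arange(-.140,-.226,-.004):
    q=[]
    for x in np.arange(-.06,.001,.003):
        u,v=proj(c,np.r_[O+x*X+y*Y,z]).round().astype(int);q.append('%3d'%g[v,u])
    print(round(y*1000),' '.join(q))
```

```text
0.158 cols x -60..0 step 3
-140 182 180 181 179 179 175 174 182 178 164 173 172 173 165 175 188 165 175 231 230 231
-144 182 181 180 180 176 173 180 182 166 171 173 170 171  97 110 102 104 116 234 231 234
-148 182 179 180 176 174 179 182 171 168 170 172 193 212 249 253 254 255 116 231 231 234
-152 181 181 178 171 177 185 170 169 184 254 254 255 255 254 253 253 254 166 231 229 234
-156 182 178 173 177 183 174 166 177 151  93  79  89 152 255 253 253 255 163 233 231 234
-160 177 175 176 181 178 163 175 174  93  97  98  92  79 167 253 252 253 151 233 233 235
-164 175 177 181 184 166 177 173 172 108 109 111 104  76 255 255 255 255 189 231 231 199
-168 174 180 185 166 174 175 169 165 121 123 126 100  86 104 103 103 178 154 231 186 135
-172 180 186 174 171 175 170 167 179 186 255 255 255 184 154 106 104 195 241 167 232 231
-176 186 175 170 176 172 167 172 184 181 244 254 254 234 146 109 108 106 246 249 229 229
-180 179 164 178 172 167 166 185 183 176 197 255 254 255 145 106 112 108 255 234 232 231
-184 166 179 172 169 166 184 187 177 177 181 255 254 255 100 114 111 109 249 254 231 229
-188 
[... 2169 characters left out ...]
6 184 184 176 177 180 178 178 184 255 255 255  82  91  96  94  93  86 216 232
-200 169 186 185 179 177 179 179 177 234 248 255 255 255 169 202 242 240 239 238 233 234
-204 186 185 176 176 181 179 179 173 253 255 255 255 255 255 218 237 235 235 235 209 240
-208 186 179 174 181 178 178 175 179 255 255 255 255 255 255 223 236 235 235 235 243 242
-212 180 175 180 176 179 177 179 177 223 255 255 255 255 255 238 237 236 237 236 242 230
-216 175 179 181 180 176 176 182 168 183 179 242 255 227 200 195 191 205 212 212 210 192
-220 177 182 182 177 176 183 169 184 182 181 182 181 183 180 174 205 212 214 208 202 206
-224 182 179 175 176 183 168 181 181 180 181 181 182 182 186 202 211 187 141 131 136 141
```

```bash
python3 -c "
from plant import manip
print(manip.close_job())"
```

```text
the job is handed in; nothing more can be done
None
```

The gate hangs fully down on both pintles and is shut against its stop, the latch is turned fully across it (about 1.57 rad), and the job is handed in at about 41 s with the robot clear; no verdict came back.

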